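# Set the nib tweezers to the green gauge

### The job

Hang the gauge with the green bar by its eye on the brass post, right down on the stand, and let go of it. Then pick up the sprung tweezers and squeeze them until the gap between the tips matches the width of the green bar (14 mm), holding them level, in line with the gauge, with the tips close above the green bar but not touching it. Finish while still holding them there with that gap steady, and leave the orange gauge and everything else on the table where they lie.

Things in the scene. Friction and masses are not known exactly. Their poses are not given: they have to be found in the camera images.
- gauge_green: aluminium plate lying flat, 90 x 30 x 6 mm, with a black grip fin and a painted GREEN bar; 70 g. Origin: underside, centre of the eye (14 mm through hole). x along the plate, z up: it spans x -75..+15 mm, y +-15 mm. The fin, centred at x = -30 mm, is 24 mm long (x), 10 mm thick (y) and stands from z = 6 to 30 mm: pinch it across y
- gauge_green_eye (a point): centre of the green gauge's eye, at its underside (the body's origin); axes as the gauge
- gauge_green_bar (a point): centre of the green bar on the gauge's top face, at x = -62, y = 0, z = 6 mm in the gauge's frame; axes as the gauge. The bar is 14 mm wide (along the gauge's y) and 18 mm long (along x)
- stand: fixed dark steel disc, 90 mm across and 12 mm high, with a brass post 10 mm thick at its centre, pointed at the top, its tip 47 mm above the table. Origin: centre of the underside
- post_foot (a point): foot of the brass post, on the disc's top face, 12 mm above the table
- tweezers: sprung tweezers lying on their rest, 148 mm long, 10 mm high, 48 g; blue heel and grips, steel tips. Origin: underside, mid-width, at the place to grip; x points to the tips (65 mm ahead), the heel with the leg hinges is 75 mm behind, z up; legs open along y. Over the legs at the origin: 33 mm when free, 24 mm at a 14 mm tip gap (1.87 mm of gap per mm there). Mass centre 20 mm behind the origin
- tips_mid (a point): midway between the tips, at x = 65, y = 0, z = 5 mm in the tweezers' frame; axes as the tweezers. The blue grips, from x = -45 to +25 mm in that frame, are parallel when the tip gap is 14 mm; squeezing to that gap takes about 6 N a side, and pinched there the tweezers can be lifted
- tip_left (a point): inner face of the tip of the left (+y) leg; the tip gap is the distance from tip_left to tip_right
- tip_right (a point): inner face of the tip of the right (-y) leg
- leg_left (a joint): angle of the left leg, rad: 0 when free, growing as it is squeezed inward (spring 7 N m/rad, stop at 0.108). Tip gap in mm = 31 - 140 x (leg_left + leg_right), so the two sum to 0.12 at a 14 mm gap
- leg_right (a joint): angle of the right leg, as leg_left
- rest: fixed tweezer rest: rubber mat 120 x 70 x 3 mm with two wooden ribs across it, 12 x 66 mm, tops 15 mm above the table, centred at x = -50 and +44 mm; fingers fit between them. The tweezers lie on the ribs, their origin within 6 mm of the rest's, in line within 0.1 rad. Origin: centre of the underside
- gauge_orange: the other gauge: the same plate as gauge_green (same origin and axes) but with an ORANGE bar 24 mm wide; leave it alone
- cup: white paper cup, 80 mm across, 100 mm tall; origin at the centre of its underside; leave alone
- ink: glass ink jar with black cap, 50 mm across, 55 mm tall; origin under its centre; leave alone
- polish: small white jar with steel cap, 44 mm across, 35 mm tall; origin under its centre; leave alone
- pen_red: red pen, 135 mm long along its x, 15 mm high; origin under its middle; leave alone
- pen_black: black pen, 140 mm long along its x, 15 mm high; origin under its middle; leave alone
- loupe: black eye loupe standing upright, 32 mm across, 30 mm tall; origin under its centre; leave alone

How it is judged:
By the outcome, as a careful person would: the job done as asked, in the order asked, and still so for the second after the job is handed in, while the arm keeps its last pose, push and grip.
It also fails if it takes over 61 s, if anything falls off the work surface, if the arm or the gripper's body presses on something with over 40 N, if the wrist force passes 120 N, or if a joint passes its speed limit or range.

### The arm

A 6-joint arm with a two-finger parallel gripper is mounted at the origin on the work surface. World frame = base frame: x ahead of the robot, y to its left, z up, the work surface at z = 0. Lengths are in m, angles in degrees, forces in N, time in s.
With the tool pointing down it reaches from about 0.35 to 0.875 m from the base axis. Payload 4.2 kg.
Tool frame: the origin (TCP) lies between the finger pads; the fingertips stand 14 mm ahead of it and the grasp point (between the pads) lies 5 mm behind it; z points along the fingers, y is the line along which they close (so a half turn about z gives the same grasp; the last joint's range is limited). The gripper opens to 87 mm and grips with 3 to 60 N. Pads are 19 mm wide; open, the fingers measure 117 mm over their backs; the gripper's body (75 mm by 190 mm) begins 51 mm behind the grasp point.
Start: joints at [-55.944, 22.042, 0.453, 0, -68.411, -14.817], TCP at [0.206, -0.59, 0.21] pointing down, gripper open.
Joint ranges: [-179.83, 179.83], [-69.29, 118.12], [-61.27, 80.66], [-181.25, 117.63], [-171.15, -9.14], [-177.46, 177.46]. Speed limits (degrees/s): [159.86, 159.86, 180, 180, 180, 180].

### API

Orientations are given as a 3x3 rotation matrix whose columns are the frame's x, y, z axes.
In Python, from station import * gives the robot as it stands. The module is installed in compiled form; this text tells all that it offers.
- The arm moves only by the tool play_rows, never from a script. Its argument "steps" is a list of rows, each an object of numbers: "ax", "ay", "az": the turn, a rotation vector about the tool's x, y, z in degrees; "dx", "dy", "dz": the shift along the tool's x, y, z in mm; "claw": the finger opening in mm, from 0 to 87. A call has 1 to 20 rows; each row shifts and turns the commanded pose from where the row before left it, along the tool's axes as they then stand; what a row does not reach is not made up. A row lasts 1/10 s, in which the tool goes at most 50 mm and 8.59 degrees, less where a joint would pass 70% of its speed; a pose out of reach is approached as far as the arm can. A call with a gripper value outside its range is refused whole. The fingers move at their own pace and stop on an object; the grip force is fixed at half the most. Time passes only in rows, so rows that do not move let the fingers close. It gives the time, the measured TCP pose, the force, the opening and the grip force at its end, in the units of the state.
- sense(): the state, without advancing time (a new reading comes with each control period).
- capture(name): name is "side" or "top" or "wrist"; returns a dict with "frame" (384x512x3 uint8, blue, green, red), "range_z" (384x512 float32, m along the optical axis (not along the pixel's ray), 0 where there is no reading), "fx", "fy", "cx", "cy" (pixels), "xyz" and "rotation" of the camera in the world. Camera axes: x right, y down, z forward; pixel columns grow to the right and rows downward; lengths in m; the calibration is good to about 2 mm. A picture is of the moment at which its call begins.
- finish_job(): hands the job in; it is judged then, once.
The state is a dict: "time_s": time; "joints": joint angles; "joint_velocities": joint speeds; "effort": joint torques, N m; "tcp_pos": TCP position; "ee_rot": TCP orientation; "wrist_force": force on the tool from outside, world axes, zero at the start; "moment": the same for the moment, N m; "gripper_width": opening from 0.0 (shut) to 1.0 (fully open); "gripper_force": force on a finger pad.
Only numpy, scipy, OpenCV 4.12 (cv2) and the standard library are available. Lean on these libraries where they do the work, as an engineer would, in place of code of your own. Each camera call takes 0.05 s, during which the arm holds its last target. There are 200 camera calls.

## Working session

There is one attempt and no reset: what is moved stays moved. The work goes in short steps, Python scripts to look and compute and a tool call to move; the robot and the scene stay as the last step left them, time stands still between calls to the robot, and variables do not carry over. Pictures are saved under pics/ and viewed, at most 10 in all, crops included, and the job is handed in when it is done.

Besides the shell and the picture viewer there is one more tool, called after "Request:" as name(argument=value, ...) on one line, values as JSON. play_rows: Moves the arm, as the interface text tells. Its arguments: {"type":"object","properties":{"steps":{"type":"array"}},"required":["steps"]}

```bash
mkdir -p pics; cat > h.py <<'E'
import numpy as np, cv2
from station import *
def cap(n):
    c=capture(n); f=c["frame"]; z=c["range_z"]; v,u=np.indices(z.shape)
    p=np.stack([(u-c["cx"])/c["fx"]*z,(v-c["cy"])/c["fy"]*z,z],-1)
    P=p@np.array(c["rotation"]).T+np.array(c["xyz"]); P[z==0]=np.nan
    return f,P,c
E
python3 - <<'E'
from h import *
f,P,c=cap("top"); cv2.imwrite("pics/top1.png",f); np.savez("top.npz",f=f,P=P)
print(c["xyz"],c["rotation"],c["fx"])
s=sense(); print(s)
E
```

```text
[ 0.45074992 -0.00599774  0.82634707] [[ 0.02720282 -0.98869018  0.14748472]
 [-0.99958355 -0.02548255  0.01354135]
 [-0.00962992 -0.14779166 -0.98897163]] 357.90697120088396
{'time_s': 0.05, 'joints': array([-5.59433612e+01,  2.20898111e+01,  3.80521018e-01, -3.00560789e-02,
       -6.84091967e+01, -1.48145194e+01]), 'joint_velocities': array([ 0.01902482, -0.03669405,  0.14820169,  0.05951542,  0.10698929,
       -0.0115932 ]), 'effort': array([ 1.33545764e-04, -3.92044723e+01,  1.88165653e+01,  4.23953220e+00,
        1.38238617e-02, -4.04301591e-05]), 'tcp_pos': array([ 0.20577596, -0.58949858,  0.20857192]), 'ee_rot': array([[-9.44198100e-01, -3.29377259e-01, -7.53958829e-04],
       [-3.29378117e-01,  9.44196013e-01,  1.98641034e-03],
       [ 5.76065285e-05,  2.12390241e-03, -9.99997743e-01]]), 'wrist_force': array([ 0.38290845, -0.32608623,  0.66712209]), 'moment': array([ 0.00675405,  0.00138398, -0.02321672]), 'gripper_force': 0.0, 'gripper_width': 0.9989721157441889}
```

View pics/top1.png

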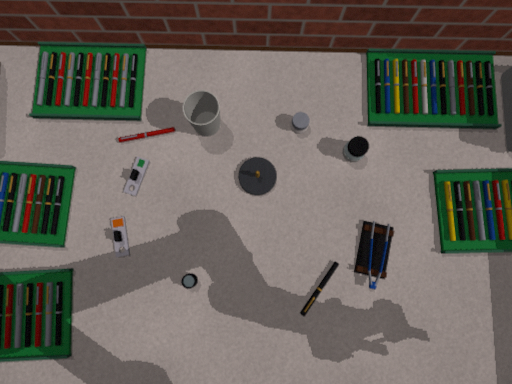

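The top view shows the green gauge at about (137,175), with its bar at (141,163), fin at (134,174) and eye at (130,188). The stand post is at (258,174). The tweezers are on the rest at (375,250), heel at (373,285) and tips up near (372–390,225). The cup is at (203,114).

```bash
cat >> h.py <<'E'
def blob(m,P,minpx=4):
    n,l,st,ce=cv2.connectedComponentsWithStats(m.astype(np.uint8))
    return [(st[i,4],ce[i].round(1),np.nanmedian(P[l==i],0).round(4)) for i in range(1,n) if st[i,4]>=minpx]
E
python3 - <<'E'
from h import *
d=np.load("top.npz");f,P=d["f"].astype(int),d["P"]
B,G,R=f[...,0],f[...,1],f[...,2]
def roi(m,x0,x1,y0,y1):
    k=np.zeros_like(m);k[y0:y1,x0:x1]=m[y0:y1,x0:x1];return k
print("green",blob(roi((G>R+30)&(G>B+20),115,160,150,205),P))
print("fin",blob(roi((G<50)&(B<50)&(R<50),120,148,155,200),P))
pl=roi((P[...,2]>0.003)&(P[...,2]<0.04),115,155,150,205)
print("plate",blob(pl,P))
q=P[pl][:,:2];print(q.mean(0),np.linalg.svd(q-q.mean(0),full_matrices=False)[2])
print("stand",blob(roi((P[...,2]>0.007)&(P[...,2]<0.06),230,285,150,200),P,50))
print("post",blob(roi((R>B+40),230,285,150,200),P,2))
t=roi((B>R+30)&(B>G+15),345,400,205,300)
q=P[t];print("tw",blob(t,P));
q=P[t][:,:2];print(q.mean(0),np.linalg.svd(q-q.mean(0),full_matrices=False)[2])
print("cup",P[95:135,185:222].reshape(-1,3)[::150].round(3))
E
```

```text
green [(np.int32(38), array([140.7, 162.8]), array([0.65  , 0.2681, 0.0063]))]
fin [(np.int32(64), array([133.9, 174.4]), array([0.6185, 0.2745, 0.0277]))]
plate [(np.int32(453), array([136.4, 175.5]), array([0.6185, 0.2743, 0.0059]))]
[0.6191252  0.27523626] [[-0.95796867  0.28687285]
 [-0.28687285 -0.95796867]]
stand [(np.int32(1127), array([257.4, 175.9]), array([ 0.624 , -0.0077,  0.0109]))]
post [(np.int32(21), array([257.4, 173.4]), array([ 0.6241, -0.0068,  0.0418]))]
tw [(np.int32(90), array([370.3, 254.4]), array([ 0.4525, -0.2624,  0.0218])), (np.int32(91), array([383.3, 256.5]), array([ 0.4488, -0.2904,  0.0227])), (np.int32(39), array([372.6, 285.2]), array([ 0.3856, -0.2653,  0.0241]))]Traceback (most recent call last):
  File "<stdin>", line 15, in <module>
    u, s, vh = gufunc(a, signature=signature)
               ~~~~~~^^^^^^^^^^^^^^^^^^^^^^^^
    raise LinAlgError("SVD did not converge")
numpy.linalg.LinAlgError: SVD did not converge
```

Request:
play_rows(steps=[{"az": -8.5},{"az": -8.5},{"az": -8.5},{"az": -8.5},{"az": -8.5},{"az": -8.5},{"az": -8.5},{"az": -8.5},{"az": -8.5},{"az": -8.5},{"az": -8.5},{"az": -8.5},{"az": -8.5},{"az": -8.5},{"az": -8.5},{"az": -8.5},{"az": -8.0}])

```text
invalid input at $.steps[0]: expected keys ax, ay, az, dx, dy, dz, claw
```

Request:
play_rows(steps=[{"dx": 7.5,"dy": -47},{"dx": 7.5,"dy": -47},{"dx": 7.5,"dy": -47},{"dx": 7.5,"dy": -47},{"dx": 7.5,"dy": -47},{"dx": 7.5,"dy": -47},{"dx": 7.5,"dy": -47},{"dx": 7.5,"dy": -47},{"dx": 7.5,"dy": -47},{"dx": 7.5,"dy": -47},{"dx": 7.5,"dy": -47},{"dx": 7.5,"dy": -47},{"dx": 7.5,"dy": -47},{"dx": 7.5,"dy": -47},{"dx": 7.5,"dy": -47},{"dx": 7.5,"dy": -47},{"dx": 7.5,"dy": -47},{"dx": 7.5,"dy": -47},{"dx": 7.5,"dy": -47},{"dx": 7.5,"dy": -47}])

```text
invalid input at $.steps[0]: expected keys ax, ay, az, dx, dy, dz, claw
```

```bash
python3 - <<'E'
from h import *
s=sense();print(s["time_s"],s["joints"].round(1),s["tcp_pos"],s["ee_rot"].round(4))
f,P,c=cap("wrist");np.savez("w1.npz",f=f,P=P);cv2.imwrite("pics/w1.png",f);print(c["xyz"],c["rotation"],c["fx"])
E
```

```text
0.05 [-55.9  22.1   0.4  -0.  -68.4 -14.8] [ 0.20577596 -0.58949858  0.20857192] [[-9.442e-01 -3.294e-01 -8.000e-04]
 [-3.294e-01  9.442e-01  2.000e-03]
 [ 1.000e-04  2.100e-03 -1.000e+00]]
[ 0.13017    -0.61741844  0.38311796] [[-0.32757469  0.9025433   0.27948241]
 [ 0.944824    0.31242629  0.09847551]
 [ 0.00156076  0.29631977 -0.95508751]] 272.42516096946645
```

View pics/w1.png

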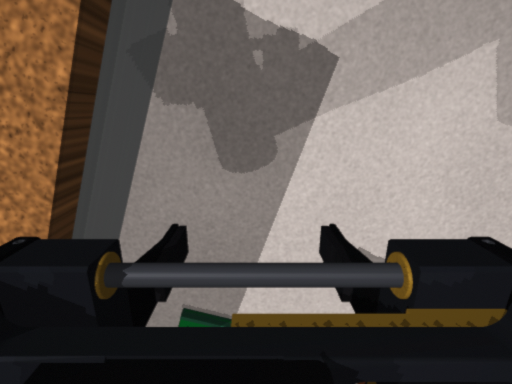

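The wrist view shows only the fingers at the bottom (rows 230–300) and bare table beyond them. The rows need all of their keys, so I'm resending them in full.

Request:
play_rows(steps=[{"ax": 0,"ay": 0,"az": -8.5,"dx": 0,"dy": 0,"dz": 0,"claw": 87},{"ax": 0,"ay": 0,"az": -8.5,"dx": 0,"dy": 0,"dz": 0,"claw": 87},{"ax": 0,"ay": 0,"az": -8.5,"dx": 0,"dy": 0,"dz": 0,"claw": 87},{"ax": 0,"ay": 0,"az": -8.5,"dx": 0,"dy": 0,"dz": 0,"claw": 87},{"ax": 0,"ay": 0,"az": -8.5,"dx": 0,"dy": 0,"dz": 0,"claw": 87},{"ax": 0,"ay": 0,"az": -8.5,"dx": 0,"dy": 0,"dz": 0,"claw": 87},{"ax": 0,"ay": 0,"az": -8.5,"dx": 0,"dy": 0,"dz": 0,"claw": 87},{"ax": 0,"ay": 0,"az": -8.5,"dx": 0,"dy": 0,"dz": 0,"claw": 87},{"ax": 0,"ay": 0,"az": -8.5,"dx": 0,"dy": 0,"dz": 0,"claw": 87},{"ax": 0,"ay": 0,"az": -8.5,"dx": 0,"dy": 0,"dz": 0,"claw": 87},{"ax": 0,"ay": 0,"az": -8.5,"dx": 0,"dy": 0,"dz": 0,"claw": 87},{"ax": 0,"ay": 0,"az": -8.5,"dx": 0,"dy": 0,"dz": 0,"claw": 87},{"ax": 0,"ay": 0,"az": -8.5,"dx": 0,"dy": 0,"dz": 0,"claw": 87},{"ax": 0,"ay": 0,"az": -8.5,"dx": 0,"dy": 0,"dz": 0,"claw": 87},{"ax": 0,"ay": 0,"az": -8.5,"dx": 0,"dy": 0,"dz": 0,"claw": 87},{"ax": 0,"ay": 0,"az": -8.5,"dx": 0,"dy": 0,"dz": 0,"claw": 87},{"ax": 0,"ay": 0,"az": -8,"dx": 0,"dy": 0,"dz": 0,"claw": 87}])

```text
time_s: 1.8
tcp_pos: [0.2058, -0.5897, 0.209]
ee_rot: [[0.959, -0.283, -0.0], [-0.283, -0.959, 0.001], [-0.001, -0.001, -1.0]]
wrist_force: [-0.3, -0.3, 0.1]
gripper_width: 0.998
gripper_force: 0.0
```

```bash
cat >> h.py <<'E'
def st():
    s=sense();R=s["ee_rot"];x=R[:,0]
    print("t",s["time_s"],"j",s["joints"].round(1),"tcp",s["tcp_pos"].round(4),"yawx",np.degrees(np.arctan2(x[1],x[0])).round(2),"z",R[:,2].round(4),"F",s["wrist_force"].round(1),"w",(s["gripper_width"]*87).round(2),"gf",round(float(s["gripper_force"]),1)); return s
def to(p,yaw=None):
    s=st();print("tool delta mm",(s["ee_rot"].T@(np.array(p)-s["tcp_pos"])*1000).round(1))
E
python3 -c "
from h import *
to([.6,.28,.21])"
```

```text
Traceback (most recent call last):
  File "h.py", line 15, in to
    s=st();print("tool delta mm",(s["ee_rot"].T@(np.array(p)-s["tcp_pos"])*1000).round(1))
  File "h.py", line 13, in st
    print("t",s["time_s"],"j",s["joints"].round(1),"tcp",s["tcp_pos"].round(4),"yawx",np.degrees(np.arctan2(x[1],x[0])).round(2),"z",R[:,2].round(4),"F",s["wrist_force"].round(1),"w",(s["gripper_width"]*87).round(2),"gf",round(float(s["gripper_force"]),1)); return s
                                                                                                                                                                                       ^^^^^^^^^^^^^^^^^^^^^^^^^^^^^
AttributeError: 'float' object has no attribute 'round'
```

Request:
play_rows(steps=[{"ax": 0,"ay": 0,"az": 0,"dx": 7.4,"dy": -47.3,"dz": 0,"claw": 87},{"ax": 0,"ay": 0,"az": 0,"dx": 7.4,"dy": -47.3,"dz": 0,"claw": 87},{"ax": 0,"ay": 0,"az": 0,"dx": 7.4,"dy": -47.3,"dz": 0,"claw": 87},{"ax": 0,"ay": 0,"az": 0,"dx": 7.4,"dy": -47.3,"dz": 0,"claw": 87},{"ax": 0,"ay": 0,"az": 0,"dx": 7.4,"dy": -47.3,"dz": 0,"claw": 87},{"ax": 0,"ay": 0,"az": 0,"dx": 7.4,"dy": -47.3,"dz": 0,"claw": 87},{"ax": 0,"ay": 0,"az": 0,"dx": 7.4,"dy": -47.3,"dz": 0,"claw": 87},{"ax": 0,"ay": 0,"az": 0,"dx": 7.4,"dy": -47.3,"dz": 0,"claw": 87},{"ax": 0,"ay": 0,"az": 0,"dx": 7.4,"dy": -47.3,"dz": 0,"claw": 87},{"ax": 0,"ay": 0,"az": 0,"dx": 7.4,"dy": -47.3,"dz": 0,"claw": 87},{"ax": 0,"ay": 0,"az": 0,"dx": 7.4,"dy": -47.3,"dz": 0,"claw": 87},{"ax": 0,"ay": 0,"az": 0,"dx": 7.4,"dy": -47.3,"dz": 0,"claw": 87},{"ax": 0,"ay": 0,"az": 0,"dx": 7.4,"dy": -47.3,"dz": 0,"claw": 87},{"ax": 0,"ay": 0,"az": 0,"dx": 7.4,"dy": -47.3,"dz": 0,"claw": 87},{"ax": 0,"ay": 0,"az": 0,"dx": 7.4,"dy": -47.3,"dz": 0,"claw": 87},{"ax": 0,"ay": 0,"az": 0,"dx": 7.4,"dy": -47.3,"dz": 0,"claw": 87},{"ax": 0,"ay": 0,"az": 0,"dx": 7.4,"dy": -47.3,"dz": 0,"claw": 87},{"ax": 0,"ay": 0,"az": 0,"dx": 7.4,"dy": -47.3,"dz": 0,"claw": 87},{"ax": 0,"ay": 0,"az": 0,"dx": 7.4,"dy": -47.3,"dz": 0,"claw": 87},{"ax": 0,"ay": 0,"az": 0,"dx": 7.4,"dy": -47.3,"dz": 0,"claw": 87}])

```text
time_s: 3.8
tcp_pos: [0.6207, 0.2748, 0.209]
ee_rot: [[0.958, -0.288, -0.001], [-0.288, -0.958, -0.001], [-0.001, 0.001, -1.0]]
wrist_force: [-0.1, -0.2, -0.2]
gripper_width: 0.998
gripper_force: 0.0
```

```bash
sed -i 's/(s\["gripper_width"\]\*87).round(2)/round(87*float(s["gripper_width"]),2)/' h.py; python3 - <<'E'
from h import *
s=st()
f,P,c=cap("wrist");np.savez("w1.npz",f=f,P=P,c=c["xyz"],R=c["rotation"]);cv2.imwrite("pics/w2.png",f);print(c["xyz"])
E
```

```text
t 3.8 j [ 37.5  27.4   8.9  -0.  -71.6  35.8] tcp [0.6207 0.2748 0.209 ] yawx -16.75 z [-1.e-03 -6.e-04 -1.e+00] F [-0.1 -0.2 -0.2] w 86.81 gf 0.0
[0.70009407 0.25068716 0.38349982]
```

View pics/w2.png

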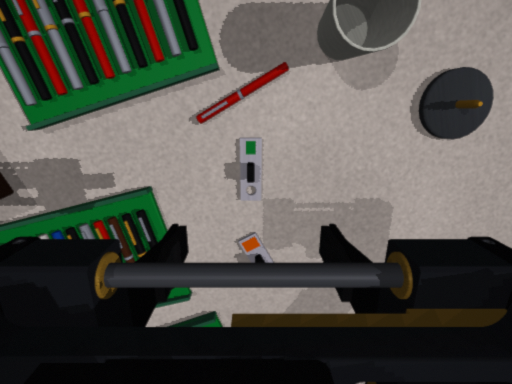

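The wrist view shows the green gauge aligned with the tool: bar (250,147), fin (250,172), eye (251,190). The stand is at (456,103) with its post at about (480,104), and the red pen and orange gauge are clear of the fingers.

```bash
python3 - <<'E'
from h import *
d=np.load("w1.npz");f,P=d["f"].astype(int),d["P"]
B,G,R=f[...,0],f[...,1],f[...,2]
def roi(m,x0,x1,y0,y1):
    k=np.zeros_like(m);k[y0:y1,x0:x1]=m[y0:y1,x0:x1];return k
print("green",blob(roi((G>R+30)&(G>B+20),235,270,130,205),P))
fin=roi((P[...,2]>0.02)&(P[...,2]<0.05),235,270,130,205)
print("fin",blob(fin,P)); q=P[fin];print(np.percentile(q,[3,50,97],axis=0).round(4))
pl=roi((P[...,2]>0.003)&(P[...,2]<0.009),232,270,125,210)
q=P[pl];u=np.array([-np.cos(np.radians(16.75)),np.sin(np.radians(16.75))]) 
print("plate",len(q),cv2.minAreaRect((q[:,:2]*1000).astype(np.float32)),np.median(q[:,2]))
r=P[130:205,235:270,:];print("fin row",[ (i,P[i,240:262,2].round(3).tolist()) for i in (172,190)])
disc=roi((P[...,2]>0.009)&(P[...,2]<0.015),400,500,60,145)
q=P[disc];print("disc",len(q),cv2.minEnclosingCircle((q[:,:2]*1000).astype(np.float32)),np.median(q[:,2]))
post=roi((P[...,2]>0.02)&(P[...,2]<0.06),400,500,60,145)
q=P[post];q=q[q[:,2].argsort()];print("post",len(q),q[::max(1,len(q)//12)].round(4).tolist())
t=np.load("top.npz");f,P=t["f"].astype(int),t["P"]
disc=roi((P[...,2]>0.009)&(P[...,2]<0.015),230,285,150,200)
q=P[disc];print("top disc",len(q),cv2.minEnclosingCircle((q[:,:2]*1000).astype(np.float32)),np.median(q[:,2]))
E
```

```text
green [(np.int32(129), array([250.5, 147. ]), array([0.6536, 0.2685, 0.0062]))]
fin [(np.int32(148), array([250.5, 173. ]), array([0.6235, 0.2776, 0.0291]))]
[[0.612  0.2712 0.0224]
 [0.6235 0.2776 0.0291]
 [0.6341 0.284  0.0305]]
plate 1116 ((622.407958984375, 278.07373046875), (29.87848663330078, 89.88317108154297), 73.6336441040039) 0.005561964310634215
fin row [(172, [0.004, 0.005, 0.005, 0.005, 0.005, 0.007, 0.004, 0.029, 0.028, 0.03, 0.03, 0.031, 0.029, 0.03, 0.029, 0.006, 0.005, 0.005, 0.005, 0.006, 0.006, 0.004]), (190, [-0.001, 0.005, 0.004, 0.005, 0.005, 0.006, 0.0, -0.0, -0.0, -0.001, -0.002, -0.001, 0.0, 0.001, -0.001, -0.001, 0.005, 0.006, 0.005, 0.005, 0.005, -0.001])]
disc 3677 ((628.755615234375, -6.192099571228027), 45.379310607910156) 0.011392667526874345
post 158 [[0.6273, -0.0032, 0.0203], [0.6286, -0.0027, 0.0229], [0.6335, -0.0068, 0.0261], [0.6287, -0.0023, 0.0285], [0.6298, -0.0024, 0.0319], [0.6272, -0.0028, 0.0343], [0.6299, -0.0018, 0.0375], [0.6332, -0.0064, 0.0394], [0.6307, -0.0027, 0.0411], [0.6272, -0.0025, 0.0426], [0.6324, -0.0048, 0.0445], [0.6277, -0.0046, 0.0459], [0.6274, -0.0054, 0.0478]]
top disc 992 ((625.8732299804688, -7.280704975128174), 44.83652114868164) 0.01105827468290932
```

Request:
play_rows(steps=[{"ax": 0,"ay": 0,"az": 8.5,"dx": 0,"dy": 0,"dz": 0,"claw": 87},{"ax": 0,"ay": 0,"az": 8.5,"dx": 0,"dy": 0,"dz": 0,"claw": 87},{"ax": 0,"ay": 0,"az": 8.5,"dx": 0,"dy": 0,"dz": 0,"claw": 87},{"ax": 0,"ay": 0,"az": 8.5,"dx": 0,"dy": 0,"dz": 0,"claw": 87},{"ax": 0,"ay": 0,"az": 8.5,"dx": 0,"dy": 0,"dz": 0,"claw": 87},{"ax": 0,"ay": 0,"az": 8.5,"dx": 0,"dy": 0,"dz": 0,"claw": 87},{"ax": 0,"ay": 0,"az": 8.5,"dx": 0,"dy": 0,"dz": 0,"claw": 87},{"ax": 0,"ay": 0,"az": 8.5,"dx": 0,"dy": 0,"dz": 0,"claw": 87},{"ax": 0,"ay": 0,"az": 8.5,"dx": 0,"dy": 0,"dz": 0,"claw": 87},{"ax": 0,"ay": 0,"az": 8.5,"dx": 0,"dy": 0,"dz": 0,"claw": 87},{"ax": 0,"ay": 0,"az": 8.5,"dx": 0,"dy": 0,"dz": 0,"claw": 87},{"ax": 0,"ay": 0,"az": 8.5,"dx": 0,"dy": 0,"dz": 0,"claw": 87},{"ax": 0,"ay": 0,"az": 8.5,"dx": 0,"dy": 0,"dz": 0,"claw": 87},{"ax": 0,"ay": 0,"az": 8.5,"dx": 0,"dy": 0,"dz": 0,"claw": 87},{"ax": 0,"ay": 0,"az": 8.5,"dx": 0,"dy": 0,"dz": 0,"claw": 87},{"ax": 0,"ay": 0,"az": 8.5,"dx": 0,"dy": 0,"dz": 0,"claw": 87},{"ax": 0,"ay": 0,"az": 8.5,"dx": 0,"dy": 0,"dz": 0,"claw": 87},{"ax": 0,"ay": 0,"az": 8.5,"dx": 0,"dy": 0,"dz": 0,"claw": 87},{"ax": 0,"ay": 0,"az": 8.5,"dx": 0,"dy": 0,"dz": 0,"claw": 87},{"ax": 0,"ay": 0,"az": 8.5,"dx": 0,"dy": 0,"dz": 0,"claw": 87}])

```text
time_s: 5.85
tcp_pos: [0.6201, 0.2727, 0.2089]
ee_rot: [[-0.992, 0.124, -0.001], [0.124, 0.992, -0.001], [0.001, -0.001, -1.0]]
wrist_force: [0.0, 0.3, -1.0]
gripper_width: 0.999
gripper_force: 0.0
```

Request:
play_rows(steps=[{"ax": 0,"ay": 0,"az": 8.5,"dx": 0,"dy": 0,"dz": 0,"claw": 60},{"ax": 0,"ay": 0,"az": 0.8,"dx": 0,"dy": 0,"dz": 0,"claw": 60},{"ax": 0,"ay": 0,"az": 0,"dx": 0,"dy": 0,"dz": 0,"claw": 60}])

```text
time_s: 6.15
tcp_pos: [0.6203, 0.2728, 0.2092]
ee_rot: [[-0.962, 0.274, -0.001], [0.274, 0.962, -0.0], [0.001, -0.001, -1.0]]
wrist_force: [-0.1, -0.1, 0.1]
gripper_width: 0.81
gripper_force: 0.0
```

```bash
cat >> h.py <<'E'
def plate(f,P,zlo,zhi,cen,r):
    m=(P[...,2]>zlo)&(P[...,2]<zhi)&(np.hypot(P[...,0]-cen[0],P[...,1]-cen[1])<r)
    q=P[m]; return m,len(q),cv2.minAreaRect((q[:,:2]*1000).astype(np.float32))
E
python3 - <<'E'
from h import *
s=st()
f,P,c=cap("wrist");np.savez("w2.npz",f=f,P=P);print(c["xyz"])
m,n,r=plate(f,P,.003,.009,(.622,.277),.055);print(n,r)
m=(P[...,2]>.02)&(P[...,2]<.05)&(np.hypot(P[...,0]-.62,P[...,1]-.276)<.03);print(np.percentile(P[m],[3,50,97],axis=0).round(4))
m=(P[...,2]>.009)&(P[...,2]<.015)&(np.hypot(P[...,0]-.626,P[...,1]+.007)<.055);q=P[m]
if len(q):print("disc",len(q),cv2.minEnclosingCircle((q[:,:2]*1000).astype(np.float32)))
E
```

```text
t 6.15 j [  37.4   27.3    8.7   -0.   -71.5 -143.3] tcp [0.6203 0.2728 0.2092] yawx 164.09 z [-7.e-04 -4.e-04 -1.e+00] F [-0.1 -0.1  0.1] w 70.51 gf 0.0
[0.54322307 0.29450221 0.38379684]
1101 ((623.2561645507812, 278.31292724609375), (29.809053421020508, 90.14253234863281), 72.6884765625)
[[0.611  0.2726 0.0234]
 [0.6215 0.2783 0.0295]
 [0.6336 0.2839 0.0308]]
disc 2008 ((628.6548461914062, -5.9340128898620605), 45.183197021484375)
```

Request:
play_rows(steps=[{"ax": 0,"ay": 0,"az": 0.9,"dx": -1,"dy": 6,"dz": 40,"claw": 40},{"ax": 0,"ay": 0,"az": 0,"dx": 0,"dy": 0,"dz": 45,"claw": 40},{"ax": 0,"ay": 0,"az": 0,"dx": 0,"dy": 0,"dz": 45,"claw": 40},{"ax": 0,"ay": 0,"az": 0,"dx": 0,"dy": 0,"dz": 37,"claw": 40},{"ax": 0,"ay": 0,"az": 0,"dx": 0,"dy": 0,"dz": 10,"claw": 40},{"ax": 0,"ay": 0,"az": 0,"dx": 0,"dy": 0,"dz": 0,"claw": 40},{"ax": 0,"ay": 0,"az": 0,"dx": 0,"dy": 0,"dz": 0,"claw": 40}])

```text
time_s: 6.9
tcp_pos: [0.6246, 0.2794, 0.0348]
ee_rot: [[-0.957, 0.291, 0.003], [0.291, 0.957, 0.002], [-0.003, 0.002, -1.0]]
wrist_force: [0.0, 0.4, 0.1]
gripper_width: 0.459
gripper_force: 0.0
```

```bash
python3 -c "
from h import *
to([.6228,.2782,.0225])"
```

```text
t 6.9 j [ 3.760e+01  3.620e+01 -2.200e+00  1.000e-01 -5.130e+01 -1.446e+02] tcp [0.6246 0.2794 0.0348] yawx 163.11 z [ 0.0034  0.0016 -1.    ] F [0.  0.4 0.1] w 39.96 gf 0.0
tool delta mm [ 1.4 -1.7 12.3]
```

Request:
play_rows(steps=[{"ax": 0,"ay": 0,"az": 0,"dx": 1.4,"dy": -1.5,"dz": 12,"claw": 40},{"ax": 0,"ay": 0,"az": 0,"dx": 0,"dy": 0,"dz": 0,"claw": 5},{"ax": 0,"ay": 0,"az": 0,"dx": 0,"dy": 0,"dz": 0,"claw": 5},{"ax": 0,"ay": 0,"az": 0,"dx": 0,"dy": 0,"dz": 0,"claw": 5},{"ax": 0,"ay": 0,"az": 0,"dx": 0,"dy": 0,"dz": 0,"claw": 5},{"ax": 0,"ay": 0,"az": 0,"dx": 0,"dy": 0,"dz": 0,"claw": 5}])

```text
time_s: 7.5
tcp_pos: [0.6215, 0.2777, 0.021]
ee_rot: [[-0.957, 0.292, 0.0], [0.292, 0.957, 0.0], [-0.0, 0.0, -1.0]]
wrist_force: [0.3, -0.6, -0.3]
gripper_width: 0.107
gripper_force: 0.0
```

```bash
python3 -c "
from h import *
to([.6228,.2782,.0225])"
```

```text
t 7.5 j [  37.7   36.9   -3.3    0.   -49.8 -144.6] tcp [0.6215 0.2777 0.021 ] yawx 163.04 z [ 5.e-04  3.e-04 -1.e+00] F [ 0.3 -0.6 -0.3] w 9.31 gf 0.0
tool delta mm [-1.1  0.9 -1.5]
```

Request:
play_rows(steps=[{"ax": 0,"ay": 0,"az": 0,"dx": 0,"dy": 0,"dz": 0,"claw": 5},{"ax": 0,"ay": 0,"az": 0,"dx": 0,"dy": 0,"dz": 0,"claw": 5},{"ax": 0,"ay": 0,"az": 0,"dx": 0,"dy": 0,"dz": 0,"claw": 5}])

```text
time_s: 7.8
tcp_pos: [0.6213, 0.2775, 0.0206]
ee_rot: [[-0.957, 0.292, -0.0], [0.292, 0.957, -0.0], [0.0, -0.0, -1.0]]
wrist_force: [-0.3, -0.0, -0.7]
gripper_width: 0.062
gripper_force: 0.0
```

```bash
python3 -c "
from h import *
st()"
```

```text
t 7.8 j [  37.7   36.9   -3.3    0.   -49.8 -144.6] tcp [0.6213 0.2775 0.0206] yawx 163.04 z [-0. -0. -1.] F [-0.3 -0.  -0.7] w 5.36 gf 0.0
```

```bash
python3 - <<'E'
from h import *
f,P,c=cap("wrist");f2,P2,_=cap("top");g,_,_=cap("side")
cv2.imwrite("pics/w3.png",np.hstack([f,np.vstack([cv2.resize(f2[120:235,90:230],None,fx=1.83,fy=1.83)[:192,:256],cv2.resize(g,(256,192))])]))
m,n,r=plate(f2,P2,.003,.009,(.62,.275),.055);print(n,r)
E
```

```text
72 ((590.352783203125, 286.13427734375), (31.1855525970459, 29.710664749145508), 73.87537384033203)
```

View pics/w3.png

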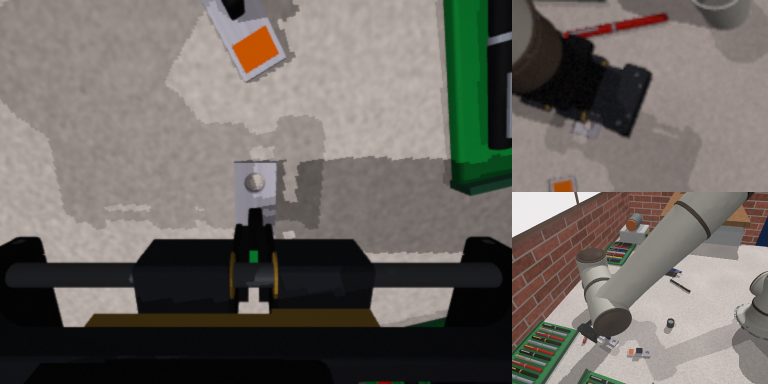

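The wrist view shows the eye at (255,182) and the fingertips near (255,212). The green bar shows through the gap between the fingers, so the fin may not be between the pads. I'll check with depth.

```bash
python3 - <<'E'
from h import *
s=st()
f,P,c=cap("wrist");np.savez("w3.npz",f=f,P=P)
R=s["ee_rot"];Q=(P-s["tcp_pos"])@R*1000
for v in range(150,300,6): print(v,[ "%d,%d,%d"%tuple(Q[v,u]) if np.isfinite(Q[v,u,0]) else "-" for u in range(230,284,6)])
cv2.imwrite("pics/w4.png",cv2.resize(f[150:310,190:320],None,fx=4,fy=3.7))
E
```

```text
t 7.95 j [  37.7   36.9   -3.3   -0.   -49.8 -144.6] tcp [0.6213 0.2775 0.0206] yawx 163.04 z [-0. -0. -1.] F [ 1.  -0.1 -0.4] w 4.85 gf 0.0
150 ['51,-16,20', '51,-12,20', '51,-8,21', '52,-4,19', '51,0,21', '51,4,20', '51,8,20', '51,13,20', '51,17,20']
156 ['47,-17,21', '47,-12,21', '47,-8,21', '47,-4,21', '47,0,20', '47,4,22', '47,8,20', '47,13,20', '47,17,20']
162 ['43,-17,20', '43,-12,17', '44,-8,16', '43,-4,17', '44,0,16', '43,4,17', '44,8,16', '43,12,17', '43,17,20']
168 ['38,-17,20', '40,-12,15', '39,-8,15', '39,-4,15', '40,0,13', '39,4,15', '40,8,14', '40,12,14', '38,17,21']
174 ['34,-17,22', '35,-12,14', '35,-8,14', '35,-4,15', '34,0,20', '35,4,15', '35,8,14', '35,13,16', '33,17,22']
180 ['29,-17,21', '31,-12,15', '31,-8,16', '29,-4,20', '29,0,21', '29,4,20', '31,8,15', '31,13,14', '29,17,21']
186 ['25,-17,21', '26,-12,14', '26,-8,15', '25,-4,21', '25,0,20', '25,4,18', '26,8,15', '-', '24,18,21']
192 ['20,-17,21', '22,-12,14', '22,-8,14', '21,-4,15', '22,0,14', '22,4,15', '22,8,14', '22,13,15', '20,18,20']
198 ['15,-18,21', '17,-13,15', '17,-8,16', '17,-4,15', '17,0,14', '17,
[... 1157 characters left out ...]
 '31,-6,-96', '31,-4,-96', '31,-2,-96', '31,0,-96', '31,1,-96', '31,3,-96', '31,5,-96', '35,7,-102']
270 ['32,-7,-101', '31,-5,-99', '30,-4,-97', '30,-2,-98', '30,0,-98', '30,1,-98', '30,3,-98', '30,5,-98', '34,6,-104']
276 ['31,-7,-102', '29,-5,-99', '28,-4,-99', '28,-2,-98', '29,0,-99', '29,1,-99', '29,3,-100', '29,5,-100', '31,7,-103']
282 ['29,-7,-103', '27,-5,-99', '28,-3,-100', '27,-2,-100', '26,0,-99', '27,1,-100', '27,3,-100', '27,5,-100', '31,6,-105']
288 ['26,-7,-102', '8,-7,-77', '-3,-5,-61', '-3,-3,-61', '-63,0,20', '-3,2,-61', '-3,5,-61', '20,6,-93', '29,6,-106']
294 ['25,-7,-103', '6,-7,-78', '-6,-6,-61', '-7,-3,-60', '-70,0,21', '-6,2,-62', '-6,5,-62', '10,6,-84', '27,6,-106']
```

View pics/w4.png

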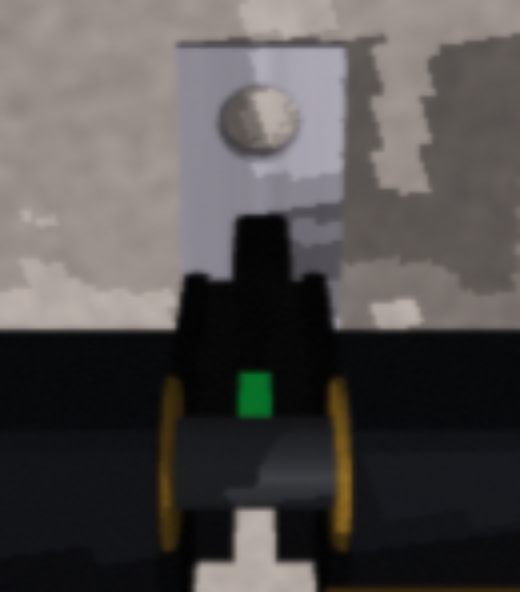

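The fin is lined up, but the depth data puts the fingertips at about tool z = -15, above the fin top at -8. So the real fingers end about 28 mm short of what the stated TCP implies. I'll measure that exactly.

```bash
python3 - <<'E'
from h import *
s=sense();R=s["ee_rot"]
for n in ("w3.npz",):
    P=np.load(n)["P"];Q=(P-s["tcp_pos"])@R*1000
    m=(abs(Q[...,0])<11)&(abs(Q[...,1])>5.8)&(abs(Q[...,1])<14)&(Q[...,2]<5)&(Q[...,2]>-40)
    q=Q[m];q=q[q[:,2].argsort()[::-1]];print(len(q),q[:25].round(1).tolist())
    v,u=np.where(m);print(v.max(),v.min())
    m=(abs(Q[...,1])<6)&(Q[...,2]<-5)&(Q[...,2]>-11)&(abs(Q[...,0])<20);print("fintop",np.percentile(Q[m],[2,50,98],axis=0).round(1))
P=np.load("w2.npz")["P"]
Q=(P-[.6203,.2728,.2092])@R*1000   # open claw ~70
m=(abs(Q[...,0])<11)&(abs(Q[...,1])>25)&(abs(Q[...,1])<60)&(Q[...,2]<40)&(Q[...,2]>-60);q=Q[m];q=q[q[:,2].argsort()[::-1]];print("open",len(q),q[:10].round(1).tolist())
E
```

```text
390 [[7.5, -5.8, -12.0], [9.2, -8.4, -12.7], [9.2, 7.7, -12.9], [9.2, 9.7, -13.0], [9.3, 10.9, -13.1], [9.4, -9.6, -13.1], [9.4, -10.9, -13.2], [9.4, 8.4, -13.2], [8.0, -7.1, -13.3], [8.1, 6.4, -13.5], [8.2, -6.4, -13.7], [9.7, -10.2, -13.9], [9.1, -9.0, -14.1], [9.8, 8.9, -14.2], [9.9, -11.5, -14.2], [7.8, 6.4, -14.3], [9.2, -10.9, -14.3], [9.2, 8.3, -14.4], [9.2, 7.0, -14.4], [10.0, -8.9, -14.7], [9.3, 10.8, -14.7], [10.0, 10.2, -14.7], [9.4, 10.2, -14.8], [9.5, -11.5, -14.9], [8.1, -6.4, -15.0]]
246 224
fintop [[-11.6  -3.3 -10. ]
 [  3.1   0.   -8.7]
 [ 11.3   5.   -5.8]]
open 2309 [[-4.4, 35.3, -11.5], [6.8, -35.9, -11.7], [-5.0, 35.3, -11.8], [-4.5, -35.6, -12.1], [6.9, 34.9, -12.4], [-3.2, 35.0, -12.4], [-5.7, -35.6, -12.6], [-5.0, -35.5, -12.6], [8.4, 36.7, -12.6], [8.5, 38.0, -12.8]]
```

Tips are at tool z ≈ -13, so all my heights need 27 mm taken off. Opening, descending 25 mm and gripping.

Request:
play_rows(steps=[{"ax": 0,"ay": 0,"az": 0,"dx": 0,"dy": 0,"dz": 0,"claw": 36},{"ax": 0,"ay": 0,"az": 0,"dx": 0,"dy": 0,"dz": 0,"claw": 36},{"ax": 0,"ay": 0,"az": 0,"dx": 0,"dy": 0,"dz": 0,"claw": 36},{"ax": 0,"ay": 0,"az": 0,"dx": 0,"dy": 0,"dz": 0,"claw": 36},{"ax": 0,"ay": 0,"az": 0,"dx": 0,"dy": 0,"dz": 12,"claw": 36},{"ax": 0,"ay": 0,"az": 0,"dx": 0,"dy": 0,"dz": 12,"claw": 36},{"ax": 0,"ay": 0,"az": 0,"dx": 0,"dy": 0,"dz": 0,"claw": 3},{"ax": 0,"ay": 0,"az": 0,"dx": 0,"dy": 0,"dz": 0,"claw": 3},{"ax": 0,"ay": 0,"az": 0,"dx": 0,"dy": 0,"dz": 0,"claw": 3},{"ax": 0,"ay": 0,"az": 0,"dx": 0,"dy": 0,"dz": 0,"claw": 3},{"ax": 0,"ay": 0,"az": 0,"dx": 0,"dy": 0,"dz": 0,"claw": 3},{"ax": 0,"ay": 0,"az": 0,"dx": 0,"dy": 0,"dz": 0,"claw": 3},{"ax": 0,"ay": 0,"az": 0,"dx": 0,"dy": 0,"dz": 0,"claw": 3}])

```text
time_s: 9.3
tcp_pos: [0.6216, 0.2777, -0.0029]
ee_rot: [[-0.957, 0.292, 0.001], [0.292, 0.957, 0.0], [-0.001, 0.001, -1.0]]
wrist_force: [-0.1, 0.0, -0.1]
gripper_width: 0.113
gripper_force: 30.0
```

```bash
python3 -c "
from h import *
st()"
```

```text
t 9.3 j [  37.7   38.5   -4.2    0.   -47.2 -144.6] tcp [ 0.6216  0.2777 -0.0029] yawx 163.04 z [ 7.e-04  4.e-04 -1.e+00] F [-0.1  0.  -0.1] w 9.86 gf 30.0
```

Request:
play_rows(steps=[{"ax": 0,"ay": 0,"az": 0,"dx": 0,"dy": 0,"dz": -10,"claw": 3},{"ax": 0,"ay": 0,"az": 0,"dx": 0,"dy": 0,"dz": -25,"claw": 3},{"ax": 0,"ay": 0,"az": 0,"dx": 0,"dy": 0,"dz": -25,"claw": 3},{"ax": 0,"ay": 0,"az": 0,"dx": 0,"dy": 0,"dz": -25,"claw": 3},{"ax": 0,"ay": 0,"az": 0,"dx": 0,"dy": 0,"dz": -15,"claw": 3},{"ax": 0,"ay": 0,"az": -8.5,"dx": 0,"dy": 0,"dz": 0,"claw": 3},{"ax": 0,"ay": 0,"az": -8.5,"dx": 0,"dy": 0,"dz": 0,"claw": 3},{"ax": 0,"ay": 0,"az": -8.5,"dx": 0,"dy": 0,"dz": 0,"claw": 3},{"ax": 0,"ay": 0,"az": -8.5,"dx": 0,"dy": 0,"dz": 0,"claw": 3},{"ax": 0,"ay": 0,"az": -8.5,"dx": 0,"dy": 0,"dz": 0,"claw": 3},{"ax": 0,"ay": 0,"az": -8.5,"dx": 0,"dy": 0,"dz": 0,"claw": 3},{"ax": 0,"ay": 0,"az": -8.5,"dx": 0,"dy": 0,"dz": 0,"claw": 3},{"ax": 0,"ay": 0,"az": -8.5,"dx": 0,"dy": 0,"dz": 0,"claw": 3},{"ax": 0,"ay": 0,"az": -8.5,"dx": 0,"dy": 0,"dz": 0,"claw": 3},{"ax": 0,"ay": 0,"az": -8.5,"dx": 0,"dy": 0,"dz": 0,"claw": 3},{"ax": 0,"ay": 0,"az": -8.5,"dx": 0,"dy": 0,"dz": 0,"claw": 3},{"ax": 0,"ay": 0,"az": -8.5,"dx": 0,"dy": 0,"dz": 0,"claw": 3},{"ax": 0,"ay": 0,"az": -8.5,"dx": 0,"dy": 0,"dz": 0,"claw": 3}])

```text
time_s: 11.1
tcp_pos: [0.6209, 0.2773, 0.0965]
ee_rot: [[0.068, -0.998, -0.001], [-0.998, -0.068, -0.0], [0.0, 0.001, -1.0]]
wrist_force: [-0.2, 0.3, -1.0]
gripper_width: 0.11
gripper_force: 30.0
```

Request:
play_rows(steps=[{"ax": 0,"ay": 0,"az": -8.5,"dx": 0,"dy": 0,"dz": 0,"claw": 3},{"ax": 0,"ay": 0,"az": -8.5,"dx": 0,"dy": 0,"dz": 0,"claw": 3},{"ax": 0,"ay": 0,"az": -8.5,"dx": 0,"dy": 0,"dz": 0,"claw": 3},{"ax": 0,"ay": 0,"az": -8.5,"dx": 0,"dy": 0,"dz": 0,"claw": 3},{"ax": 0,"ay": 0,"az": -8.5,"dx": 0,"dy": 0,"dz": 0,"claw": 3},{"ax": 0,"ay": 0,"az": -8.5,"dx": 0,"dy": 0,"dz": 0,"claw": 3},{"ax": 0,"ay": 0,"az": -8.5,"dx": 0,"dy": 0,"dz": 0,"claw": 3},{"ax": 0,"ay": 0,"az": -8.5,"dx": 0,"dy": 0,"dz": 0,"claw": 3},{"ax": 0,"ay": 0,"az": -8.5,"dx": 0,"dy": 0,"dz": 0,"claw": 3},{"ax": 0,"ay": 0,"az": -8.5,"dx": 0,"dy": 0,"dz": 0,"claw": 3},{"ax": 0,"ay": 0,"az": -1.5,"dx": -2,"dy": 40,"dz": 0,"claw": 3},{"ax": 0,"ay": 0,"az": 0,"dx": -4,"dy": 40,"dz": 0,"claw": 3},{"ax": 0,"ay": 0,"az": 0,"dx": -4,"dy": 40,"dz": 0,"claw": 3},{"ax": 0,"ay": 0,"az": 0,"dx": -4,"dy": 40,"dz": 0,"claw": 3},{"ax": 0,"ay": 0,"az": 0,"dx": -4,"dy": 40,"dz": 0,"claw": 3},{"ax": 0,"ay": 0,"az": 0,"dx": -4,"dy": 40,"dz": 0,"claw": 3},{"ax": 0,"ay": 0,"az": 0,"dx": 0,"dy": 40,"dz": 0,"claw": 3},{"ax": 0,"ay": 0,"az": 0,"dx": 0,"dy": 0,"dz": 0,"claw": 3},{"ax": 0,"ay": 0,"az": 0,"dx": 0,"dy": 0,"dz": 0,"claw": 3}])

```text
time_s: 13.0
tcp_pos: [0.5982, -0.0033, 0.0967]
ee_rot: [[1.0, -0.001, -0.0], [-0.001, -1.0, 0.0], [-0.0, -0.0, -1.0]]
wrist_force: [-0.3, -0.0, -0.6]
gripper_width: 0.114
gripper_force: 30.0
```

```bash
cat >> h.py <<'E'
def fitcirc(q):
    a=np.c_[2*q,np.ones(len(q))];x=np.linalg.lstsq(a,(q**2).sum(1),rcond=None)[0];return x[:2],np.sqrt(x[2]+x[0]**2+x[1]**2)
E
python3 - <<'E'
from h import *
s=st();R=s["ee_rot"]
f,P,c=cap("wrist");np.savez("w5.npz",f=f,P=P);cv2.imwrite("pics/w5.png",f)
Q=(P-s["tcp_pos"])@R*1000
m=(abs(Q[...,1])<25)&(Q[...,0]>15)&(Q[...,0]<60)&(abs(Q[...,2]+8)<10)
q=Q[m];print("plate tool",len(q),np.median(q[:,2]),cv2.minAreaRect(q[:,:2].astype(np.float32)),np.percentile(q,[1,99],axis=0).round(1))
d=(P[...,2]>.009)&(P[...,2]<.016)&(np.hypot(P[...,0]-.628,P[...,1]+.006)<.055);q=P[d]
if len(q):print("disc",len(q),cv2.minEnclosingCircle((q[:,:2]*1000).astype(np.float32)))
m=(P[...,2]>.02)&(P[...,2]<.055)&(np.hypot(P[...,0]-.628,P[...,1]+.006)<.025);q=P[m];print("post",len(q),np.percentile(q,[2,50,98],axis=0).round(4) if len(q) else"")
E
```

```text
t 13.0 j [ 15.2  25.2 -12.   -0.  -52.7  74.8] tcp [ 0.5982 -0.0033  0.0967] yawx -0.08 z [-3.e-04  1.e-04 -1.e+00] F [-0.3 -0.  -0.6] w 9.9 gf 30.0
plate tool 2037 -8.299449955498382 ((31.25935935974121, 0.758641242980957), (32.51164627075195, 30.153226852416992), 0.06968148797750473) [[ 15.2 -13.9  -9.8]
 [ 47.3  15.5  -3.7]]
disc 4949 ((629.2479858398438, -6.802844047546387), 44.87468719482422)
post 44 [[ 0.6312 -0.011   0.0211]
 [ 0.6335 -0.0065  0.0312]
 [ 0.6341 -0.0028  0.0411]]
```

View pics/w5.png

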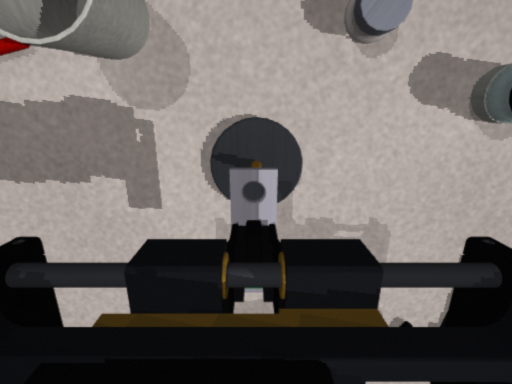

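The wrist view shows the held plate with its eye at (254,191), just short of the disc centre. The post tip shows at (257,164). Next I'm refining the hole centre.

```bash
cat > hole.py <<'E'
from h import *
def hole(f,P,s,zt,save=None):
    R=s["ee_rot"];Q=(P-s["tcp_pos"])@R*1000
    m=(abs(Q[...,2]-zt)<3.5)&(abs(Q[...,1])<19)&(Q[...,0]>14)&(Q[...,0]<52)
    v,u=np.where(m);box=np.zeros(m.shape,bool);box[v.min():v.max()+1,u.min():u.max()+1]=1
    n,l,stt,ce=cv2.connectedComponentsWithStats((box&~m).astype(np.uint8))
    k=[i for i in range(1,n) if stt[i,4]>80 and np.hypot(ce[i][0]-(u.min()+u.max())/2,0)<8]
    for i in k: print("hole px",ce[i].round(1),stt[i])
    i=min(k,key=lambda i:abs(ce[i][0]-(u.min()+u.max())/2)+0*ce[i][1])
    ring=cv2.dilate((l==i).astype(np.uint8),np.ones((3,3)))>0
    q=Q[ring&m][:,:2];return fitcirc(q)
E
python3 - <<'E'
from hole import *
d=np.load("w5.npz");s=sense()
c,r=hole(d["f"],d["P"],s,-8.3);print(c,r); print((s["tcp_pos"]+s["ee_rot"]@np.array([*c/1000,0])).round(4))
P=d["P"];m=(P[...,2]>.009)&(P[...,2]<.016)&(np.hypot(P[...,0]-.628,P[...,1]+.006)<.055)
k=max(cv2.findContours(m.astype(np.uint8),0,cv2.CHAIN_APPROX_NONE)[0],key=len)[:,0]
q=P[k[:,1],k[:,0],:2];rr=np.hypot(*(q-[.629,-.0066]).T);print(fitcirc(q[abs(rr-.045)<.003]))
E
```

```text
hole px [253.3 191.1] [243 182  22  20 328]
hole px [254.8 214.7] [230 191  48  30 142]
[32.30741883  1.73792263] 7.277411743007518
[ 0.6307 -0.0041  0.0967]
(array([ 0.62938244, -0.00688949]), np.float64(0.04406584676419157))
```

Request:
play_rows(steps=[{"ax": 0,"ay": 0,"az": 0,"dx": -1.4,"dy": 2.7,"dz": 10,"claw": 3},{"ax": 0,"ay": 0,"az": 0,"dx": 0,"dy": 0,"dz": 20,"claw": 3},{"ax": 0,"ay": 0,"az": 0,"dx": 0,"dy": 0,"dz": 15,"claw": 3},{"ax": 0,"ay": 0,"az": 0,"dx": 0,"dy": 0,"dz": 0,"claw": 3},{"ax": 0,"ay": 0,"az": 0,"dx": 0,"dy": 0,"dz": 0,"claw": 3}])

```text
time_s: 13.55
tcp_pos: [0.597, -0.0044, 0.0512]
ee_rot: [[1.0, 0.002, -0.001], [0.002, -1.0, -0.0], [-0.001, 0.0, -1.0]]
wrist_force: [0.8, 0.1, 0.9]
gripper_width: 0.11
gripper_force: 30.0
```

```bash
python3 - <<'E'
from hole import *
s=st()
f,P,c=cap("wrist");np.savez("w6.npz",f=f,P=P)
q=P[(abs(P[...,2]-.06)<.012)&(np.hypot(P[...,0]-.63,P[...,1]+.007)<.018)];zt=np.median(q[:,2]);print("plate top z",zt)
c2,r=hole(f,P,s,(s["tcp_pos"][2]-zt)*1000);e=s["tcp_pos"]+s["ee_rot"]@np.array([*c2/1000,0]);print("eye",e.round(4),r)
m=(P[...,2]>.009)&(P[...,2]<.016)&(np.hypot(P[...,0]-.629,P[...,1]+.0066)<.055)
k=max(cv2.findContours(m.astype(np.uint8),0,cv2.CHAIN_APPROX_NONE)[0],key=len)[:,0]
q=P[k[:,1],k[:,0],:2];rr=np.hypot(*(q-[.629,-.0066]).T);print(fitcirc(q[abs(rr-.045)<.003]))
crop=f[150:230,205:305];cv2.imwrite("pics/w6.png",cv2.resize(crop,None,fx=5,fy=5,interpolation=cv2.INTER_NEAREST))
E
```

```text
t 13.55 j [ 15.1  28.2 -14.8   0.  -47.   75. ] tcp [ 0.597  -0.0044  0.0512] yawx 0.13 z [-9.e-04 -5.e-04 -1.e+00] F [0.8 0.1 0.9] w 9.61 gf 30.0
plate top z 0.059560846573184986
hole px [253.5 191.1] [243 182  22  20 328]
eye [ 0.6295 -0.0051  0.0512] 7.262131338874911
(array([ 0.6293847 , -0.00677101]), np.float64(0.04414958381604467))
```

View pics/w6.png

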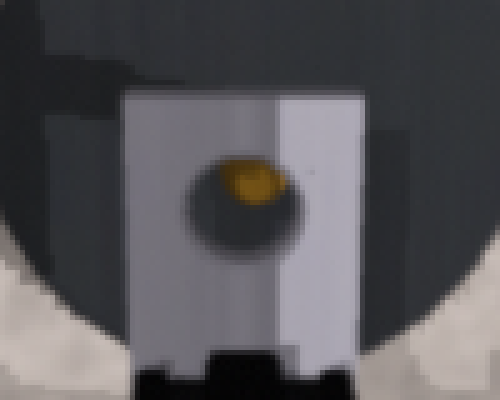

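Through the eye at (245,208) in the crop, the post tip shows at (258,180). That is about 1.7 mm to the tool's +y, which agrees with the disc fit. Correcting and lowering.

Request:
play_rows(steps=[{"ax": 0,"ay": 0,"az": 0,"dx": 0,"dy": 1.7,"dz": 0,"claw": 3},{"ax": 0,"ay": 0,"az": 0,"dx": 0,"dy": 0,"dz": 5,"claw": 3},{"ax": 0,"ay": 0,"az": 0,"dx": 0,"dy": 0,"dz": 5,"claw": 3},{"ax": 0,"ay": 0,"az": 0,"dx": 0,"dy": 0,"dz": 5,"claw": 3},{"ax": 0,"ay": 0,"az": 0,"dx": 0,"dy": 0,"dz": 5,"claw": 3},{"ax": 0,"ay": 0,"az": 0,"dx": 0,"dy": 0,"dz": 0,"claw": 3}])

```text
time_s: 14.2
tcp_pos: [0.5963, -0.007, 0.0305]
ee_rot: [[1.0, 0.0, -0.002], [0.0, -1.0, -0.0], [-0.002, 0.0, -1.0]]
wrist_force: [0.9, -0.4, -0.6]
gripper_width: 0.11
gripper_force: 30.0
```

```bash
python3 - <<'E'
from hole import *
s=st()
f,P,c=cap("wrist")
q=P[(abs(P[...,2]-.038)<.008)&(abs(P[...,0]-.63)<.015)&(abs(abs(P[...,1]+.007)-.0115)<.003)];zt=np.median(q[:,2]);print("plate top z",zt)
m=(P[...,2]>zt+.003)&(P[...,2]<.055)&(np.hypot(P[...,0]-.629,P[...,1]+.007)<.012);print("post above",m.sum(),np.median(P[m],0))
E
```

```text
t 14.2 j [ 14.9  29.7 -15.9  -0.  -44.5  75.2] tcp [ 0.5963 -0.007   0.0305] yawx 0.02 z [-2.1e-03 -3.0e-04 -1.0e+00] F [ 0.9 -0.4 -0.6] w 9.53 gf 30.0
plate top z 0.03884743415392221
post above 125 [ 0.63032038 -0.00688889  0.0453322 ]
```

Post is through the eye with no contact force. Lowering the rest of the way.

Request:
play_rows(steps=[{"ax": 0,"ay": 0,"az": 0,"dx": 0,"dy": 0,"dz": 5,"claw": 3},{"ax": 0,"ay": 0,"az": 0,"dx": 0,"dy": 0,"dz": 5,"claw": 3},{"ax": 0,"ay": 0,"az": 0,"dx": 0,"dy": 0,"dz": 5,"claw": 3},{"ax": 0,"ay": 0,"az": 0,"dx": 0,"dy": 0,"dz": 3,"claw": 3},{"ax": 0,"ay": 0,"az": 0,"dx": 0,"dy": 0,"dz": 1.5,"claw": 3},{"ax": 0,"ay": 0,"az": 0,"dx": 0,"dy": 0,"dz": 0,"claw": 3}])

```text
time_s: 14.85
tcp_pos: [0.5969, -0.0069, 0.0118]
ee_rot: [[1.0, 0.001, -0.001], [0.001, -1.0, -0.0], [-0.001, 0.0, -1.0]]
wrist_force: [-0.3, 0.2, -0.4]
gripper_width: 0.111
gripper_force: 30.0
```

```bash
python3 - <<'E'
from hole import *
s=st()
f,P,c=cap("wrist")
q=P[(abs(P[...,2]-.019)<.005)&(abs(P[...,0]-.63)<.012)&(abs(abs(P[...,1]+.007)-.0115)<.002)];print("plate top z",np.median(q[:,2]))
q=P[(abs(P[...,2]-.012)<.003)&(abs(P[...,0]-.63)<.012)&(abs(abs(P[...,1]+.007)-.025)<.005)];print("disc top z",np.median(q[:,2]))
E
```

```text
t 14.85 j [ 14.9  31.2 -16.7   0.  -42.2  75.2] tcp [ 0.5969 -0.0069  0.0118] yawx 0.04 z [-5.e-04 -2.e-04 -1.e+00] F [-0.3  0.2 -0.4] w 9.65 gf 30.0
plate top z 0.020232409958880315
disc top z 0.01147185428234744
```

Request:
play_rows(steps=[{"ax": 0,"ay": 0,"az": 0,"dx": 0,"dy": 0,"dz": 1.5,"claw": 3},{"ax": 0,"ay": 0,"az": 0,"dx": 0,"dy": 0,"dz": 0.7,"claw": 3},{"ax": 0,"ay": 0,"az": 0,"dx": 0,"dy": 0,"dz": 0,"claw": 3}])

```text
time_s: 15.2
tcp_pos: [0.597, -0.0068, 0.0099]
ee_rot: [[1.0, 0.001, -0.0], [0.001, -1.0, 0.0], [-0.0, -0.0, -1.0]]
wrist_force: [-0.1, -0.3, -0.7]
gripper_width: 0.111
gripper_force: 30.0
```

```bash
python3 -c "
from h import *
st()"
```

```text
t 15.2 j [ 14.9  31.3 -16.8  -0.  -41.9  75.2] tcp [ 0.597  -0.0068  0.0099] yawx 0.04 z [-0.  0. -1.] F [-0.1 -0.3 -0.7] w 9.69 gf 30.0
```

Request:
play_rows(steps=[{"ax": 0,"ay": 0,"az": 0,"dx": 0,"dy": 0,"dz": 0.5,"claw": 3},{"ax": 0,"ay": 0,"az": 0,"dx": 0,"dy": 0,"dz": 0,"claw": 30},{"ax": 0,"ay": 0,"az": 0,"dx": 0,"dy": 0,"dz": 0,"claw": 30},{"ax": 0,"ay": 0,"az": 0,"dx": 0,"dy": 0,"dz": 0,"claw": 30},{"ax": 0,"ay": 0,"az": 0,"dx": 0,"dy": 0,"dz": -10,"claw": 30},{"ax": 0,"ay": 0,"az": 0,"dx": 0,"dy": 0,"dz": -25,"claw": 50},{"ax": 0,"ay": 0,"az": 0,"dx": 0,"dy": 0,"dz": -30,"claw": 50},{"ax": 0,"ay": 0,"az": 0,"dx": 0,"dy": 0,"dz": -30,"claw": 50},{"ax": 0,"ay": 0,"az": 0,"dx": 0,"dy": 0,"dz": -30,"claw": 50},{"ax": 0,"ay": 0,"az": 0,"dx": 0,"dy": 0,"dz": 0,"claw": 50}])

```text
time_s: 16.2
tcp_pos: [0.6004, -0.0065, 0.1406]
ee_rot: [[1.0, 0.002, 0.011], [0.002, -1.0, 0.001], [0.011, -0.001, -1.0]]
wrist_force: [0.8, 0.6, 1.0]
gripper_width: 0.564
gripper_force: 0.0
```

```bash
python3 - <<'E'
from h import *
s=st()
f,P,c=cap("wrist");np.savez("w7.npz",f=f,P=P)
m=(P[...,2]>.0155)&(P[...,2]<.021)&(abs(P[...,0]-.6)<.06)&(abs(P[...,1]+.007)<.03)
n,l,t,ce=cv2.connectedComponentsWithStats(m.astype(np.uint8));i=1+t[1:,4].argmax();q=P[l==i]
print(len(q),np.median(q[:,2]),cv2.minAreaRect((q[:,:2]*1000).astype(np.float32)))
F=f.astype(int);g=(F[...,1]>F[...,2]+30)&(F[...,1]>F[...,0]+20)&(abs(P[...,0]-.57)<.04)&(abs(P[...,1]+.007)<.03)
print("green",blob(g,P));
m=(P[...,2]>.03)&(P[...,2]<.055)&(abs(P[...,0]-.597)<.02)&(abs(P[...,1]+.007)<.02);print("fin",np.percentile(P[m],[2,50,98],axis=0).round(4))
f2,P2,_=cap("top");np.savez("top2.npz",f=f2,P=P2)
m,n,r=plate(f2,P2,.0145,.021,(.6,-.007),.06);print("top",n,r)
E
```

```text
t 16.2 j [ 14.9  22.6  -9.3   0.1 -57.5  75.2] tcp [ 0.6004 -0.0065  0.1406] yawx 0.1 z [ 0.0113  0.0013 -0.9999] F [0.8 0.6 1. ] w 49.06 gf 0.0
1649 0.01746969230251505 ((599.4536743164062, -7.87957763671875), (29.81739044189453, 90.10625457763672), 89.2776870727539)
green [(np.int32(176), array([253.5, 214. ]), array([ 0.5678, -0.0072,  0.0179]))]
fin [[ 0.5879 -0.012   0.033 ]
 [ 0.6011 -0.0078  0.0411]
 [ 0.6115 -0.0035  0.0427]]
top 282 ((585.32958984375, -14.739439010620117), (68.17418670654297, 41.452117919921875), 1.5354865789413452)
```

Request:
play_rows(steps=[{"ax": 0,"ay": 0,"az": 0,"dx": -17,"dy": 34,"dz": -5,"claw": 60},{"ax": 0,"ay": 0,"az": 0,"dx": -17,"dy": 34,"dz": -5,"claw": 60},{"ax": 0,"ay": 0,"az": 0,"dx": -17,"dy": 34,"dz": -5,"claw": 60},{"ax": 0,"ay": 0,"az": 0,"dx": -17,"dy": 34,"dz": -5,"claw": 60},{"ax": 0,"ay": 0,"az": 0,"dx": -17,"dy": 34,"dz": 0,"claw": 60},{"ax": 0,"ay": 0,"az": 0,"dx": -17,"dy": 34,"dz": 0,"claw": 60},{"ax": 0,"ay": 0,"az": 0,"dx": -17,"dy": 34,"dz": 0,"claw": 60},{"ax": 0,"ay": 0,"az": 0,"dx": -17,"dy": 34,"dz": 0,"claw": 60},{"ax": 0,"ay": 0,"az": 5,"dx": 0,"dy": 0,"dz": 0,"claw": 60},{"ax": 0,"ay": 0,"az": 4,"dx": 0,"dy": 0,"dz": 0,"claw": 60},{"ax": 0,"ay": 0,"az": 0,"dx": 0,"dy": 0,"dz": 0,"claw": 60},{"ax": 0,"ay": 0,"az": 0,"dx": 0,"dy": 0,"dz": 0,"claw": 60}])

```text
time_s: 17.5
tcp_pos: [0.4607, -0.2787, 0.1536]
ee_rot: [[0.988, -0.154, -0.002], [-0.154, -0.988, 0.001], [-0.002, -0.0, -1.0]]
wrist_force: [-0.1, 0.3, -0.0]
gripper_width: 0.69
gripper_force: 0.0
```

```bash
python3 - <<'E'
from h import *
s=st()
f,P,c=cap("wrist");np.savez("w8.npz",f=f,P=P,tp=s["tcp_pos"],R=s["ee_rot"]);cv2.imwrite("pics/w8.png",f)
F=f.astype(int);g=(F[...,0]>F[...,2]+40)&(F[...,0]>F[...,1]+25)&(np.hypot(P[...,0]-.45,P[...,1]+.275)<.12)&(P[...,2]>.015)
n,l,t,ce=cv2.connectedComponentsWithStats(g.astype(np.uint8))
for i in range(1,n):
    if t[i,4]>40:
        q=P[l==i];print(t[i].tolist(),ce[i].round(1),np.median(q[:,2]).round(4),cv2.minAreaRect((q[:,:2]*1000).astype(np.float32)))
E
```

```text
t 17.5 j [-13.9  16.5 -16.4  -0.  -57.2  95. ] tcp [ 0.4607 -0.2787  0.1536] yawx -8.88 z [-1.8e-03  6.0e-04 -1.0e+00] F [-0.1  0.3 -0. ] w 60.03 gf 0.0
[237, 161, 7, 59, 175] [239.8 189.3] 0.0242 ((455.0111389160156, -262.164306640625), (3.1369965076446533, 70.7166748046875), 83.9546127319336)
[261, 161, 8, 59, 177] [264.3 189.6] 0.0243 ((450.0306091308594, -290.51123046875), (3.0580320358276367, 70.55073547363281), 77.02117919921875)
[247, 234, 11, 13, 118] [251.7 240.5] 0.024 ((389.4173583984375, -266.23321533203125), (12.435591697692871, 15.451967239379883), 80.6171875)
```

View pics/w8.png

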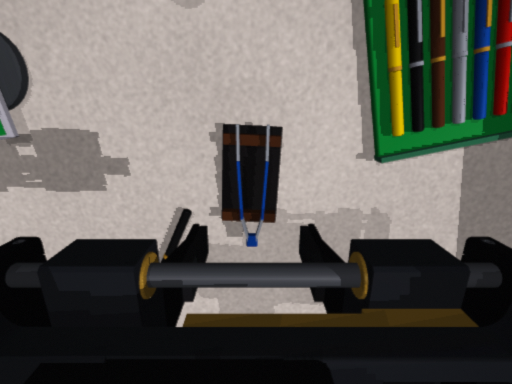

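The wrist view shows the tweezers centred and aligned on the rest: grips at (240,189) and (264,190), heel at (252,240), tips at about (238,125) and (268,125). The pen is clear of the fingers.

Request:
play_rows(steps=[{"ax": 0,"ay": 0,"az": 0.5,"dx": 1.6,"dy": -0.9,"dz": 20,"claw": 52},{"ax": 0,"ay": 0,"az": 0,"dx": 0,"dy": 0,"dz": 25,"claw": 52},{"ax": 0,"ay": 0,"az": 0,"dx": 0,"dy": 0,"dz": 25,"claw": 52},{"ax": 0,"ay": 0,"az": 0,"dx": 0,"dy": 0,"dz": 25,"claw": 52},{"ax": 0,"ay": 0,"az": 0,"dx": 0,"dy": 0,"dz": 15,"claw": 52},{"ax": 0,"ay": 0,"az": 0,"dx": 0,"dy": 0,"dz": 10,"claw": 52},{"ax": 0,"ay": 0,"az": 0,"dx": 0,"dy": 0,"dz": 0,"claw": 52},{"ax": 0,"ay": 0,"az": 0,"dx": 0,"dy": 0,"dz": 0,"claw": 52}])

```text
time_s: 18.35
tcp_pos: [0.4635, -0.2783, 0.0349]
ee_rot: [[0.987, -0.164, 0.001], [-0.164, -0.987, -0.0], [0.001, 0.0, -1.0]]
wrist_force: [-0.3, -1.0, 0.1]
gripper_width: 0.598
gripper_force: 0.0
```

```bash
cat > tw.py <<'E'
from h import *
def grips():
    s=st();f,P,c=cap("wrist")
    Q=(P-s["tcp_pos"])@s["ee_rot"]*1000
    F=f.astype(int);g=(F[...,0]>F[...,2]+40)&(F[...,0]>F[...,1]+25)&(np.hypot(Q[...,0],Q[...,1])<110)
    n,l,t,ce=cv2.connectedComponentsWithStats(g.astype(np.uint8))
    for i in range(1,n):
        if t[i,4]>30:
            q=P[l==i];h=Q[l==i];print("blue",t[i,4],"tool",np.percentile(h,[1,50,99],axis=0).round(1).tolist(),"z",np.median(q[:,2]).round(4),cv2.minAreaRect((q[:,:2]*1000).astype(np.float32)))
    return s,f,P,Q
E
python3 -c "
from tw import *
s,f,P,Q=grips()
to([.4624,-.278,-.008])"
```

```text
t 18.35 j [-13.8  25.1 -23.9   0.  -41.   94.4] tcp [ 0.4635 -0.2783  0.0349] yawx -9.41 z [ 7.e-04 -4.e-04 -1.e+00] F [-0.3 -1.   0.1] w 52.05 gf 0.0
blue 384 tool [[-36.8, -20.6, 9.1], [-2.8, -15.0, 10.8], [23.7, -12.0, 33.3]] z 0.0241 ((457.9115295410156, -260.7878112792969), (6.437055587768555, 65.40922546386719), 83.90284729003906)
blue 371 tool [[-31.5, 11.5, 9.2], [-1.4, 14.4, 10.8], [23.9, 18.5, 33.0]] z 0.0241 ((453.1594543457031, -292.524169921875), (5.948629379272461, 64.63645935058594), 76.94341278076172)
blue 173 tool [[-77.6, -5.1, 9.2], [-69.9, 0.0, 11.1], [-67.4, 5.8, 18.1]] z 0.0238 ((392.2401123046875, -266.0946960449219), (12.37534236907959, 10.58969783782959), 81.03946685791016)
t 18.4 j [-13.8  25.  -23.9   0.  -41.   94.4] tcp [ 0.4638 -0.2784  0.0353] yawx -9.42 z [ 1.6e-03 -7.0e-04 -1.0e+00] F [-0.5  1.1 -0.4] w 51.96 gf 0.0
tool delta mm [-1.5 -0.2 43.3]
```

Request:
play_rows(steps=[{"ax": 0,"ay": 0,"az": 0,"dx": -1,"dy": 0,"dz": 15,"claw": 52},{"ax": 0,"ay": 0,"az": 0,"dx": 0,"dy": 0,"dz": 15,"claw": 52},{"ax": 0,"ay": 0,"az": 0,"dx": 0,"dy": 0,"dz": 8,"claw": 52},{"ax": 0,"ay": 0,"az": 0,"dx": 0,"dy": 0,"dz": 4,"claw": 52},{"ax": 0,"ay": 0,"az": 0,"dx": 0,"dy": 0,"dz": 0,"claw": 52},{"ax": 0,"ay": 0,"az": 0,"dx": 0,"dy": 0,"dz": 0,"claw": 36},{"ax": 0,"ay": 0,"az": 0,"dx": 0,"dy": 0,"dz": 0,"claw": 36},{"ax": 0,"ay": 0,"az": 0,"dx": 0,"dy": 0,"dz": 0,"claw": 36}])

```text
time_s: 19.2
tcp_pos: [0.4624, -0.2782, -0.007]
ee_rot: [[0.986, -0.164, 0.001], [-0.164, -0.986, -0.0], [0.001, 0.0, -1.0]]
wrist_force: [0.9, 0.2, 0.5]
gripper_width: 0.443
gripper_force: 0.0
```

```bash
python3 -c "
from tw import *
s,f,P,Q=grips()
q=P[(abs(Q[...,0]-20)<12)&(abs(Q[...,1])<9)];print('mat z',np.median(q[:,2]))
m=(abs(Q[...,0])<11)&(abs(Q[...,1])>17)&(abs(Q[...,1])<35)&(Q[...,2]<-5)&(Q[...,2]>-30);q=Q[m];q=q[q[:,2].argsort()[::-1]];print('tip',q[:8].round(1).tolist())
"
```

```text
t 19.2 j [-13.8  28.7 -26.    0.  -35.3  94.3] tcp [ 0.4624 -0.2782 -0.007 ] yawx -9.46 z [ 1.1e-03 -3.0e-04 -1.0e+00] F [0.9 0.2 0.5] w 38.57 gf 0.0
blue 326 tool [[-4.6, -21.3, -32.5], [11.0, -15.7, -31.1], [25.2, -13.7, -9.3]] z 0.0241 ((471.4285888671875, -261.92803955078125), (6.93168830871582, 38.09253692626953), 83.76849365234375)
blue 329 tool [[-5.0, 12.9, -32.4], [11.1, 14.9, -31.1], [25.1, 17.4, -22.7]] z 0.0241 ((468.32391357421875, -294.53533935546875), (3.215147018432617, 33.75228500366211), 77.11233520507812)
blue 169 tool [[-44.8, -16.1, -32.3], [-32.7, -13.1, -31.1], [-22.3, -11.3, -21.5]] z 0.024 ((431.51544189453125, -258.1653137207031), (5.854001045227051, 22.90342903137207), 84.23738861083984)
blue 153 tool [[-42.4, 10.5, -32.6], [-32.3, 12.2, -31.3], [-22.1, 14.3, -24.2]] z 0.0243 ((428.5215148925781, -285.32354736328125), (3.023960590362549, 21.17098617553711), 76.73397827148438)
mat z 0.11256964632332482
tip [[4.4, 33.5, -5.0], [6.0, 33.4, -5.2], [3.9, 34.8, -5.6], [6.9, 34.6, -5.6], [3.3, 34.1, -5.7], [4.7, 34.7, -5.7], [1.8, 33.5, -5.8], [9.9, 33.7, -5.9]]
```

Request:
play_rows(steps=[{"ax": 0,"ay": 0,"az": 0,"dx": 0,"dy": 0,"dz": 0,"claw": 32},{"ax": 0,"ay": 0,"az": 0,"dx": 0,"dy": 0,"dz": 0,"claw": 29},{"ax": 0,"ay": 0,"az": 0,"dx": 0,"dy": 0,"dz": 0,"claw": 26},{"ax": 0,"ay": 0,"az": 0,"dx": 0,"dy": 0,"dz": 0,"claw": 24},{"ax": 0,"ay": 0,"az": 0,"dx": 0,"dy": 0,"dz": 0,"claw": 24},{"ax": 0,"ay": 0,"az": 0,"dx": 0,"dy": 0,"dz": 0,"claw": 24},{"ax": 0,"ay": 0,"az": 0,"dx": 0,"dy": 0,"dz": 0,"claw": 24}])

```text
time_s: 19.95
tcp_pos: [0.4623, -0.2781, -0.0073]
ee_rot: [[0.986, -0.164, 0.001], [-0.164, -0.986, -0.0], [0.001, 0.0, -1.0]]
wrist_force: [0.7, 1.0, 2.7]
gripper_width: 0.276
gripper_force: 6.2
```

```bash
cat >> tw.py <<'E'
def legs(Q,lo=28,hi=68,zr=(-40,-25),step=5):
    # steel part of legs in tool frame: y stats per x slice
    for x in np.arange(lo,hi,step):
        m=(Q[...,0]>=x)&(Q[...,0]<x+step)&(Q[...,2]>zr[0])&(Q[...,2]<zr[1])&(abs(Q[...,1])<25);q=Q[m]
        a,b=q[q[:,1]<0],q[q[:,1]>0]
        if len(a)>3 and len(b)>3: print("x",x,"L",np.percentile(a[:,1],[2,50,98]).round(1),"R",np.percentile(b[:,1],[2,50,98]).round(1),"z",np.median(q[:,2]).round(1))
E
python3 -c "
from tw import *
s,f,P,Q=grips();legs(Q)
"
```

```text
t 19.95 j [-13.8  28.7 -26.    0.  -35.3  94.4] tcp [ 0.4623 -0.2781 -0.0073] yawx -9.44 z [ 6.e-04 -2.e-04 -1.e+00] F [0.7 1.  2.7] w 24.05 gf 6.2
blue 279 tool [[-4.0, -12.7, -33.1], [11.0, -10.1, -31.6], [25.3, -8.7, -21.2]] z 0.0243 ((474.5143127441406, -269.2190856933594), (4.341251373291016, 30.095706939697266), 80.61412811279297)
blue 292 tool [[-7.1, 9.6, -33.1], [11.3, 10.8, -31.5], [25.3, 12.7, -9.7]] z 0.0242 ((468.46453857421875, -291.48773193359375), (5.07890510559082, 34.259117126464844), 80.18033599853516)
blue 145 tool [[-47.5, -12.8, -32.8], [-31.9, -10.3, -31.5], [-21.9, -8.7, -21.3]] z 0.0242 ((429.2138977050781, -262.1369934082031), (3.7921979427337646, 27.14307403564453), 77.17184448242188)
blue 138 tool [[-45.2, 9.4, -32.7], [-31.8, 10.7, -31.5], [-22.2, 12.2, -22.9]] z 0.0242 ((427.2763671875, -283.2792053222656), (2.8240418434143066, 23.81340217590332), 80.2023696899414)
x 28 L [-11.2  -9.9  -8.4] R [ 9.4 11.  12.3] z -28.6
x 33 L [-11.   -9.7  -8.1] R [ 9.3 10.7 12.2] z -28.6
x 38 L [-10.9  -9.6  -8. ] R [ 9.2 10.4 12. ] z -29.0
x 43 L [-10.7  -9.1  -7.9] R [ 8.7 10.2 11.4] z -28.5
x 48 L [-10.1  -8.9  -7.3] R [ 8.5 10.1 11.3] z -28.7
x 53 L [-10.   -8.8  -7.2] R [ 8.4  9.8 11.2] z -28.8
x 58 L [-9.9 -8.3 -7.1] R [ 8.4  9.7 11.2] z -28.7
x 63 L [-9.8 -8.6 -7.1] R [ 7.9  9.3 10.5] z -28.6
```

Request:
play_rows(steps=[{"ax": 0,"ay": 0,"az": 0,"dx": 0,"dy": 0,"dz": -3,"claw": 24},{"ax": 0,"ay": 0,"az": 0,"dx": 0,"dy": 0,"dz": -5,"claw": 24},{"ax": 0,"ay": 0,"az": 0,"dx": 0,"dy": 0,"dz": -8,"claw": 24},{"ax": 0,"ay": 0,"az": 0,"dx": 0,"dy": 0,"dz": -10,"claw": 24},{"ax": 0,"ay": 0,"az": 0,"dx": 0,"dy": 0,"dz": -12,"claw": 24},{"ax": 0,"ay": 0,"az": 0,"dx": 0,"dy": 0,"dz": -12,"claw": 24},{"ax": 0,"ay": 0,"az": 0,"dx": 0,"dy": 0,"dz": -8,"claw": 24},{"ax": 0,"ay": 0,"az": 0,"dx": 0,"dy": 0,"dz": -4,"claw": 24},{"ax": 0,"ay": 0,"az": 0,"dx": 0,"dy": 0,"dz": 0,"claw": 24}])

```text
time_s: 20.9
tcp_pos: [0.4624, -0.2782, 0.0552]
ee_rot: [[0.986, -0.164, 0.001], [-0.164, -0.986, -0.0], [0.002, 0.0, -1.0]]
wrist_force: [0.1, 0.6, -0.6]
gripper_width: 0.278
gripper_force: 5.2
```

```bash
python3 -c "
from tw import *
s,f,P,Q=grips();legs(Q)
"
```

```text
t 20.9 j [-13.8  23.3 -23.   -0.  -43.6  94.4] tcp [ 0.4624 -0.2782  0.0552] yawx -9.46 z [ 1.5e-03 -4.0e-04 -1.0e+00] F [ 0.1  0.6 -0.6] w 24.22 gf 5.2
blue 266 tool [[-14.3, -18.8, -33.1], [10.5, -10.1, -31.6], [25.3, -8.6, 52.8]] z 0.0868 ((467.9183349609375, -267.3865661621094), (7.9713053703308105, 43.878814697265625), 69.90425109863281)
blue 275 tool [[-3.7, 9.6, -33.1], [11.7, 10.9, -31.6], [25.4, 12.5, -23.4]] z 0.0869 ((453.95587158203125, -288.3032531738281), (3.4290435314178467, 64.5926742553711), 82.10794067382812)
blue 135 tool [[-106.4, -19.3, -32.5], [-31.9, -10.2, -31.5], [-21.9, -8.7, 55.9]] z 0.0867 ((401.1772155761719, -254.51943969726562), (4.47324275970459, 85.61599731445312), 75.06326293945312)
blue 126 tool [[-44.1, 9.3, -32.7], [-32.5, 10.7, -31.4], [-22.3, 12.2, -24.2]] z 0.0866 ((427.5282287597656, -283.27911376953125), (2.871232748031616, 22.557538986206055), 80.70929718017578)
x 28 L [-11.1  -9.9  -8.2] R [ 9.4 11.  12.2] z -28.6
x 33 L [-10.9  -9.3  -8.1] R [ 9.3 10.5 12.2] z -28.8
x 38 L [-10.9  -9.2  -8. ] R [ 9.2 10.4 12.1] z -28.8
x 43 L [-10.2  -9.   -7.4] R [ 8.7 10.2 11.4] z -28.8
x 48 L [-10.1  -8.5  -7.3] R [ 8.5 10.1 11.4] z -28.6
x 53 L [-10.   -8.8  -7.2] R [ 8.4  9.6 11.2] z -28.8
x 58 L [-9.3 -8.2 -6.6] R [ 8.   9.5 11.1] z -28.7
x 63 L [-9.3 -8.1 -6.5] R [ 8.   9.4 10.6] z -28.6
```

Request:
play_rows(steps=[{"ax": 0,"ay": 0,"az": -3,"dx": 0,"dy": 0,"dz": 0,"claw": 24},{"ax": 0,"ay": 0,"az": -3,"dx": 0,"dy": 0,"dz": 0,"claw": 24},{"ax": 0,"ay": 0,"az": -2.8,"dx": 0,"dy": 0,"dz": 0,"claw": 24},{"ax": 0,"ay": 0,"az": 0,"dx": 2,"dy": -12,"dz": 0,"claw": 24},{"ax": 0,"ay": 0,"az": 0,"dx": 3,"dy": -20,"dz": 0,"claw": 24},{"ax": 0,"ay": 0,"az": 0,"dx": 4,"dy": -25,"dz": 0,"claw": 24},{"ax": 0,"ay": 0,"az": 0,"dx": 4,"dy": -30,"dz": 0,"claw": 24},{"ax": 0,"ay": 0,"az": 0,"dx": 4,"dy": -30,"dz": 0,"claw": 24},{"ax": 0,"ay": 0,"az": 0,"dx": 4,"dy": -30,"dz": 0,"claw": 24},{"ax": 0,"ay": 0,"az": 0,"dx": 4,"dy": -30,"dz": 0,"claw": 24},{"ax": 0,"ay": 0,"az": 0,"dx": 4,"dy": -30,"dz": 0,"claw": 24},{"ax": 0,"ay": 0,"az": 0,"dx": 4,"dy": -27,"dz": 0,"claw": 24},{"ax": 0,"ay": 0,"az": 0,"dx": 4,"dy": -22,"dz": 0,"claw": 24},{"ax": 0,"ay": 0,"az": 0,"dx": 0,"dy": -16,"dz": 0,"claw": 24},{"ax": 0,"ay": 0,"az": 0,"dx": 0,"dy": 0,"dz": 0,"claw": 24},{"ax": 0,"ay": 0,"az": 0,"dx": 0,"dy": 0,"dz": 0,"claw": 24}])

```text
time_s: 22.55
tcp_pos: [0.5016, -0.0061, 0.0541]
ee_rot: [[1.0, -0.011, -0.001], [-0.011, -1.0, -0.0], [-0.001, 0.0, -1.0]]
wrist_force: [-0.9, -0.3, -0.1]
gripper_width: 0.28
gripper_force: 5.2
```

```bash
cat > fin.py <<'E'
from tw import *
def rep(name):
    s=st();f,P,c=cap("wrist");cv2.imwrite("pics/%s.png"%name,f);np.savez(name+".npz",f=f,P=P)
    Q=(P-s["tcp_pos"])@s["ee_rot"]*1000
    legs(Q,23,75,step=4)
    m=(abs(Q[...,1])<14)&(Q[...,2]>-32)&(Q[...,2]<-24.5)&(Q[...,0]>50)&(Q[...,0]<85);print("tip end x",np.percentile(Q[m][:,0],[98,100]).round(1))
    m=(P[...,2]>.0155)&(P[...,2]<.0205)&(abs(P[...,0]-.6)<.06)&(abs(P[...,1]+.007)<.03)
    n,l,t,ce=cv2.connectedComponentsWithStats(m.astype(np.uint8));i=1+t[1:,4].argmax();q=P[l==i]
    print("gauge",len(q),cv2.minAreaRect((q[:,:2]*1000).astype(np.float32)))
    r=cv2.minAreaRect(Q[l==i][:,:2].astype(np.float32));print("gauge in tool",r,"top z",np.median(Q[l==i][:,2]))
    F=f.astype(int);g=(F[...,1]>F[...,2]+30)&(F[...,1]>F[...,0]+20)&(abs(P[...,0]-.57)<.04)&(abs(P[...,1]+.007)<.03)
    if g.any(): print("bar tool",np.percentile(Q[g],[2,50,98],axis=0).round(1).tolist())
E
python3 -c "
from fin import *
rep('w9')"
```

```text
t 22.55 j [ 17.9  20.4 -28.2  -0.  -41.4  71.5] tcp [ 0.5016 -0.0061  0.0541] yawx -0.64 z [-1.e-03 -2.e-04 -1.e+00] F [-0.9 -0.3 -0.1] w 24.33 gf 5.2
x 23 L [-11.3  -9.6  -8.2] R [10.1 11.4 12.9] z -30.2
x 27 L [-10.9  -9.7  -8. ] R [ 9.7 11.3 12.5] z -28.8
x 31 L [-10.8  -9.7  -7.9] R [ 9.5 11.2 12.4] z -28.6
x 35 L [-10.7  -9.   -7.8] R [ 9.4 10.7 12.3] z -28.8
x 39 L [-10.1  -8.9  -7.4] R [ 9.4 10.6 12.2] z -28.7
x 43 L [-10.   -8.8  -7.2] R [ 9.2 10.5 11.6] z -28.7
x 47 L [-9.9 -8.5 -7.1] R [ 8.8 10.3 11.5] z -28.7
x 51 L [-9.8 -8.2 -7. ] R [ 8.7 10.  11.4] z -28.9
x 55 L [-9.8 -8.1 -6.8] R [ 8.6 10.  11.4] z -28.9
x 59 L [-9.1 -7.9 -6.4] R [ 8.6 10.1 11.3] z -28.6
x 63 L [-8.9 -7.9 -6.3] R [ 8.1  9.6 10.7] z -28.7
tip end x [65.1 65.3]
gauge 4382 ((599.244384765625, -7.750383377075195), (30.041948318481445, 90.21875762939453), 89.9212875366211)
gauge in tool ((97.71585083007812, 0.5717067718505859), (30.042001724243164, 90.21953582763672), 89.443603515625) top z 36.462308124410114
bar tool [[57.4, -5.6, 34.6], [66.3, 0.5, 36.0], [74.4, 7.4, 37.3]]
```

View pics/w9.png

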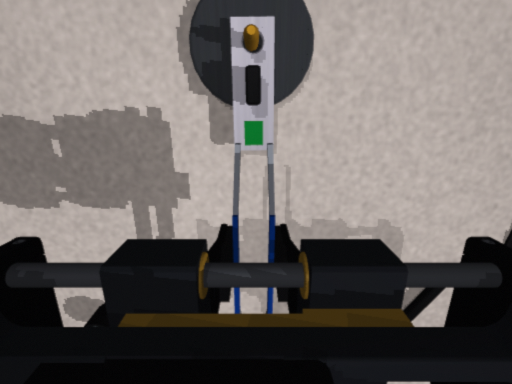

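The wrist view shows the tips at (238,147) and (270,147), centred and in line, just short of the green bar at (254,132). The gauge is seated with the post through its eye at (252,40). Lowering most of the way, then checking the gap against the free-legs image.

Request:
play_rows(steps=[{"ax": 0,"ay": 0,"az": -0.3,"dx": 0.6,"dy": -0.2,"dz": 8,"claw": 24},{"ax": 0,"ay": 0,"az": 0,"dx": 0,"dy": 0,"dz": 12,"claw": 24},{"ax": 0,"ay": 0,"az": 0,"dx": 0,"dy": 0,"dz": 12,"claw": 24},{"ax": 0,"ay": 0,"az": 0,"dx": 0,"dy": 0,"dz": 10,"claw": 24},{"ax": 0,"ay": 0,"az": 0,"dx": 0,"dy": 0,"dz": 6,"claw": 24},{"ax": 0,"ay": 0,"az": 0,"dx": 0,"dy": 0,"dz": 0,"claw": 24},{"ax": 0,"ay": 0,"az": 0,"dx": 0,"dy": 0,"dz": 0,"claw": 24}])

```text
time_s: 23.3
tcp_pos: [0.5029, -0.0065, 0.0065]
ee_rot: [[1.0, -0.006, 0.0], [-0.006, -1.0, -0.0], [0.0, 0.0, -1.0]]
wrist_force: [-0.4, 0.2, -0.3]
gripper_width: 0.277
gripper_force: 5.2
```

```bash
python3 - <<'E'
from fin import *
rep('w10')
# leg separations by mask centroid, free vs squeezed
def sep(P,tp,R,zr,name):
    Q=(P-tp)@R*1000;o=[]
    for x in (45,50,55,60):
        m=(abs(Q[...,0]-x)<2.5)&(Q[...,2]>zr[0])&(Q[...,2]<zr[1])&(abs(Q[...,1])<25);q=Q[m]
        o.append((q[q[:,1]>0][:,1].mean()-q[q[:,1]<0][:,1].mean()).round(2))
    print(name,o)
d=np.load("w8.npz");Q=(d["P"]-d["tp"])@d["R"]*1000
m=(abs(Q[...,0]-57)<8)&(abs(Q[...,1])<22);print(np.percentile(d["P"][m][:,2],[50,90,97]))
m=d["P"][...,2]
sep(d["P"],d["tp"]+d["R"][:,0]*.0017,d["R"],(132.5-2-2.2,132.5+2),"free")
s=sense()
for n,z in (("w9",0),("w10",0)): sep(np.load(n+".npz")["P"],s["tcp_pos"] if n=="w10" else np.array([.5016,-.0061,.0541]),s["ee_rot"],(-31,-26),n)
E
```

```text
t 23.3 j [ 17.8  24.9 -30.6   0.  -34.6  71.8] tcp [ 0.5029 -0.0065  0.0065] yawx -0.37 z [ 2.e-04 -1.e-04 -1.e+00] F [-0.4  0.2 -0.3] w 24.12 gf 5.2
x 23 L [-11.3  -9.8  -8.3] R [10.1 11.3 12.9] z -30.4
x 27 L [-10.9  -9.7  -8.1] R [ 9.7 11.3 12.5] z -28.5
x 31 L [-10.8  -9.6  -7.9] R [ 9.6 11.2 12.4] z -28.8
x 35 L [-10.7  -9.   -7.8] R [ 9.5 11.2 12.4] z -28.8
x 39 L [-10.1  -8.9  -7.8] R [ 9.4 10.6 12.3] z -28.7
x 43 L [-10.   -8.8  -7.2] R [ 9.  10.5 11.6] z -28.6
x 47 L [-9.8 -8.7 -7.1] R [ 8.8 10.4 11.5] z -29.0
x 51 L [-9.7 -8.6 -7. ] R [ 8.7 10.1 11.4] z -28.9
x 55 L [-9.7 -8.1 -6.9] R [ 8.6 10.  11.4] z -28.9
x 59 L [-9.1 -7.9 -6.4] R [ 8.6  9.7 11.3] z -28.7
x 63 L [-9.  -7.4 -6.3] R [ 8.2  9.6 11. ] z -28.6
tip end x [84.3 84.8]
gauge 6587 ((597.1651000976562, -7.678055763244629), (30.156648635864258, 85.92003631591797), 89.96574401855469)
gauge in tool ((94.24775695800781, 0.5926790237426758), (30.15669059753418, 85.9198989868164), 89.66604614257812) top z -11.069712335328836
bar tool [[56.0, -5.9, -12.9], [64.8, 1.2, -11.6], [72.9, 7.7, -10.2]]
[0.01185756 0.02125274 0.02218966]
free [np.float64(33.19), np.float64(33.45), np.float64(33.9), np.float64(34.05)]
w9 [np.float64(19.21), np.float64(18.65), np.float64(18.37), np.float64(17.75)]
w10 [np.float64(19.21), np.float64(18.63), np.float64(18.35), np.float64(17.82)]
```

Gap works out at about 14.0 mm (31 mm free minus 17.0 mm of closing). Alignment is within 0.3 mm, so I'll come down the last 9.5 mm.

Request:
play_rows(steps=[{"ax": 0,"ay": 0,"az": 0,"dx": 0,"dy": 0,"dz": 4,"claw": 24},{"ax": 0,"ay": 0,"az": 0,"dx": 0,"dy": 0,"dz": 3,"claw": 24},{"ax": 0,"ay": 0,"az": 0,"dx": 0,"dy": 0,"dz": 2.5,"claw": 24},{"ax": 0,"ay": 0,"az": 0,"dx": 0,"dy": 0,"dz": 0,"claw": 24},{"ax": 0,"ay": 0,"az": 0,"dx": 0,"dy": 0,"dz": 0,"claw": 24},{"ax": 0,"ay": 0,"az": 0,"dx": 0,"dy": 0,"dz": 0,"claw": 24},{"ax": 0,"ay": 0,"az": 0,"dx": 0,"dy": 0,"dz": 0,"claw": 24},{"ax": 0,"ay": 0,"az": 0,"dx": 0,"dy": 0,"dz": 0,"claw": 24}])

```text
time_s: 24.15
tcp_pos: [0.5028, -0.0063, -0.003]
ee_rot: [[1.0, -0.006, 0.0], [-0.006, -1.0, 0.0], [0.0, -0.0, -1.0]]
wrist_force: [-1.0, -0.2, 0.1]
gripper_width: 0.275
gripper_force: 5.2
```

```bash
python3 - <<'E'
from fin import *
rep('w11')
P=np.load('w11.npz')["P"]
for lo,hi,n in ((.55,.568,"steel top"),):
    m=(P[...,0]>lo)&(P[...,0]<hi)&(abs(abs(P[...,1]+.0073)-.0085)<.001)&(P[...,2]<.04);print(n,np.percentile(P[m][:,2],[5,50,95]))
f=cv2.imread("pics/w11.png");cv2.imwrite("pics/w11c.png",cv2.resize(f[60:230,170:340],None,fx=3.4,fy=3.4))
E
```

```text
t 24.15 j [ 17.8  25.8 -31.   -0.  -33.2  71.8] tcp [ 0.5028 -0.0063 -0.003 ] yawx -0.36 z [ 2.e-04  1.e-04 -1.e+00] F [-1.  -0.2  0.1] w 23.93 gf 5.2
x 23 L [-11.3  -9.8  -8.5] R [10.  11.3 12.9] z -31.0
x 27 L [-10.9  -9.7  -8.1] R [ 9.7 10.8 12.5] z -28.7
x 31 L [-10.8  -9.1  -7.9] R [ 9.5 11.  12.5] z -28.8
x 35 L [-10.7  -9.3  -7.8] R [ 9.4 11.2 12.4] z -28.8
x 39 L [-10.1  -8.9  -7.6] R [ 9.4 10.6 12.3] z -29.0
x 43 L [-10.   -8.8  -7.2] R [ 9.  10.5 11.6] z -28.7
x 47 L [-9.9 -8.7 -7.1] R [ 8.8 10.3 11.5] z -28.6
x 51 L [-9.8 -8.2 -7. ] R [ 8.7 10.1 11.5] z -28.7
x 55 L [-9.7 -8.1 -6.9] R [ 8.6 10.  11.4] z -28.8
x 59 L [-9.1 -7.7 -6.4] R [ 8.6  9.7 11.3] z -28.7
x 63 L [-9.  -7.6 -6.3] R [ 8.1  9.6 11. ] z -28.7
tip end x [65.1 65.2]
gauge 7124 ((595.4717407226562, -7.725592613220215), (30.132368087768555, 82.5235366821289), 89.90750885009766)
gauge in tool ((92.68803405761719, 0.8026695251464844), (30.132360458374023, 82.52339935302734), 89.7319107055664) top z -20.533873966540106
bar tool [[55.9, -6.0, -22.4], [65.2, 0.6, -21.0], [73.4, 7.4, -19.7]]
steel top [0.01746191 0.0256912  0.02675725]
```

View pics/w11c.png

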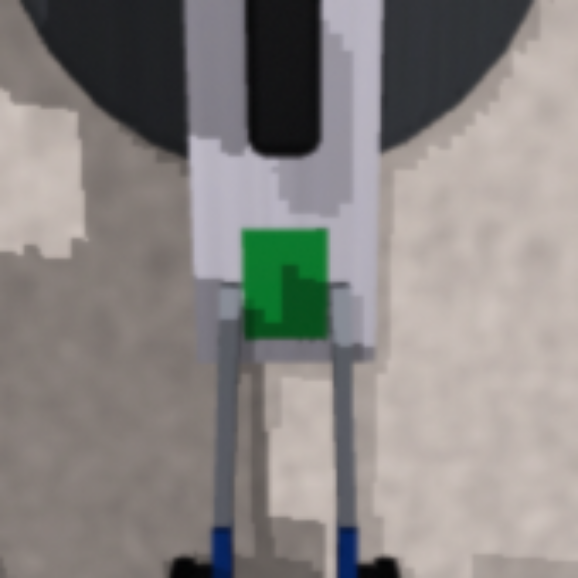

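The crop shows the tips at (230,300) and (341,300), flanking the green bar (243–328) evenly, about 4 mm above it and not touching. The gap and grip are steady, so I'm handing in.

```bash
python3 -c "
from station import *
print(finish_job())"
```

```text
the job is handed in; nothing more can be done
None
```

The job is handed in at about 24 s of the 61 s limit: the green gauge is down on the stand with the post through its eye, and the arm is holding the tweezers level and in line about 4 mm above the green bar, with a tip gap measured at about 14 mm.

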